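# Hang a bare wheel rim on the hook of a dial scale

## Robot

A 7-joint arm with a two-finger parallel gripper is mounted at the origin on a cart in front of the work surface, level with it; the furniture and walls round the work are solid. World frame = base frame: x ahead of the robot, y to its left, z up, the work surface at z = 0. Lengths are in m, angles in rad, forces in N, time in s.
With the tool pointing down it reaches from about 0.4 to 0.85 m from the base axis. Payload 4.5 kg.
Tool frame: the origin (TCP) lies at the very end of the fingers, on their centre line; the grasp point (between the pads) lies bot.pinch_z behind it (bot.pinch_z is the distance from the TCP to the grasp point, in m); y points along the fingers, z is the direction in which the jaws open and shut, and the axes are right-handed (so a half turn about y gives the same grasp; the last joint's range is limited). The gripper opens to 85 mm and grips with 20 to 120 N. Pads are 22 mm wide; open, the fingers measure 114 mm over their backs; the gripper's body (76 mm by 85 mm) begins 54 mm behind the grasp point. The pads swing forward as they close: fully open they stand 13 mm farther back than shut.
Start: joints at [1.359, 0.689, -0.195, 1.565, 0.157, 0.902, -0.215], TCP at [0.152, -0.606, 0.231] pointing down, gripper open.
Joint ranges: [-3.01, 3.01], [-0.46, 2.08], [-1.47, 1.51], [0.13, 2.56], [-1, 4.14], [0.04, 2.09], [-2.66, 2.66]. Speed limits (rad/s): [2.57, 2.57, 3.14, 3.14, 3.14, 3.14, 3.14].

## Interface

Orientations are given as a unit quaternion [w, x, y, z].
In Python, from cell import status, vision, bot gives the robot as it stands.
- The arm moves only by the tool arm_command, never from a script. Its argument "moves" is a list of rows, each an object with "linear": the shift along the tool's x, y, z in m, a list of three; "rot": the turn, a rotation vector about the tool's x, y, z in degrees, a list of three. In form: [{"linear": [x, y, z], "rot": [wx, wy, wz]}, ...]. A call has 1 to 8 rows; each row shifts and turns the pose as measured when the row begins, along the tool's axes as they then stand; what a row does not reach is not made up. A row lasts 1/12 s, in which the tool goes at most 41.7 mm and 7.16 degrees, less where a joint would pass 70% of its speed; a pose out of reach is approached as far as the arm can. A call is refused whole if a number of a shift passes 0.0417 or a number of a turn 7.16, either way. A call with a gripper value outside its range is refused whole. "gripper" is the finger opening in m, from 0 to 0.0854, set as the call begins (left out, the last holds). The fingers move at their own pace and stop on an object; "force" is the grip in N (left out, the last holds). Time passes only in rows, so rows that do not move let the fingers close. It gives the time, the measured TCP pose, the force and the opening at its end, in the units of the state.
- status.read_state(): the state, without advancing time (a new reading comes with each control period).
- vision.read_camera(name): name is "scene" or "side" or "wrist"; returns a dict with "img" (400x640x3 uint8, red, green, blue), "fovy" (degrees; the focal length in pixels is half the picture's height over the tangent of half this angle, whatever the lens; pixels are square), "cx", "cy" (the principal point, pixels), "R" (3x3) and "t" (3): a world point X has camera coordinates R X + t. Camera axes: x right, y down, z forward; pixel columns grow to the right and rows downward; lengths in m; the calibration is good to about 2 mm. A picture is of the moment at which its call begins. There is no depth.
- bot.job_done(): hands the job in, once; it reports no verdict.
The state is a dict: "time_s": time; "qpos": joint angles; "qd": joint speeds; "effort": joint torques, N m; "ee_pos": TCP position; "tool_rot": TCP orientation; "contact_force": force on the tool from outside, world axes, zero at the start; "ft_torque": the same for the moment, N m; "width": finger opening in m.
Only numpy, scipy, OpenCV 4.12 (cv2) and the standard library are available. Lean on these libraries where they do the work, as an engineer would, in place of code of your own. Each camera call takes 0.05 s, during which the arm holds its last target.

## Task

Weigh the bare wheel rim: lift it out of its wooden stand by the rim, pass it over the upturned tip of the J-hook on the dial scale and let it down gently into the hook, keeping hold until the scale and not your hand carries its whole weight. Then let go so softly that the hook neither drops nor springs up, and leave the rim hanging still from the hook alone. Never bang or lean on the scale or run its needle into the red, and leave the things round about undisturbed.

Things in the scene. Friction and masses are not known exactly. Their poses are not given: they have to be found in the camera images.
- rim_center (a point): centre of the loose bare bicycle rim: silver ring, outer diameter 216 mm, inner 176, 24 mm wide along its axis, flat parallel sides. x = the rim's axis, z up as it stands. Weighs 0.16 to 0.80 kg, never known beforehand. Grip it from above across the 24 mm, about 40 mm to one side of its top point: the hook needs the top point
- rim_stand: fixed wooden stand in which the rim stands upright at the start, base 100 x 220 mm; origin: centre of its underside on the bench. A 28 mm slot runs along its y between two rails that reach 68 mm above the bench; the rim's centre stands 131 mm above the bench
- hook_seat (a point): middle of the J-hook's bottom, on top of its 10 mm bar: here the inside of the rim's top shall rest (rim centre 88 mm below). Sinks with the hook; 275 mm above the bench when empty. x points towards the scale's housing (front 49 mm, dial bezel 39 mm away), along the hung rim's axis; y sideways, z up. The goose-neck behind is highest, 29 mm above the seat; the housing's top is 83 mm below
- hook_tip (a point): end of the hook's red upturned tip, 22 mm to -x of the seat and 27 mm above it, axes as hook_seat. Between tip and shank is a 34 mm gap (31 at the red sleeve) for the 24 mm rim. The rim comes from the -x side with the tip passing inside the ring, below the rim's top, and then goes down into the gap
- weigh_hook (a joint): how far the hook has sunk (m), straight down, 0 = empty, end stop at 0.068. A lightly damped spring of 170 N/m (6 mm for each newton): the hanging rim ends 9 to 46 mm down, by its weight. The dial's red needle turns clockwise with it; the red marks begin at 0.058
- scale: fixed dial scale, cream housing 92 x 152 mm, 174 mm high (192 at the mast's collar), round dial on its -x side; origin: centre of its underside on the bench. The hook's mast rises from its top; the seat lies 95 mm to -x of the origin
- front_hub: loose silver front hub lying on the bench, 94 x 64 x 45 mm, bystander; origin under its centre
- lube_bottle: loose green oil bottle with a red tip, 42 mm wide, 123 mm high, bystander; origin under its centre
- grease_tub: loose blue tub, 72 mm wide, 62 mm high, bystander; origin under its centre
- magnet_dish: loose round steel dish with bolts, 95 mm wide, 22 mm high, bystander; origin under its centre

How it is judged:
On the way, in this order (a step that is already met when the one before it is completed fails the run):
1. the rim is lifted out of the stand (height (world z) of rim_center above 0.19 m), for 0.2 s.
2. the rim is over the hook: its top between tip and shank, below the end of the tip (x of rim_center in the frame of hook_seat between -0.012 and 0.012 m and y of rim_center in the frame of hook_seat between -0.035 and 0.035 m and z of rim_center in the frame of hook_seat between -0.094 and -0.066 m), for 0.1 s.
3. still held, the rim has sunk the hook by at least 5 mm (value of joint weigh_hook above 0.005 m and contact force between the fingers and rim above 1 N), for 0.1 s.
At the end, for the whole second after the job is handed in: the rim hangs in the J-hook by the inside of its top (centre 83 to 93 mm below the seat, within 12 mm of mid-gap and 30 mm sideways), plumb within 4 and square within 14 degrees, the hook sunk over 7 mm, rim under 30 mm/s, hook under 10 mm/s, let go (x of rim_center in the frame of hook_seat between -0.012 and 0.012 m and y of rim_center in the frame of hook_seat between -0.03 and 0.03 m and z of rim_center in the frame of hook_seat between -0.093 and -0.083 m and angle between rim_center's own x axis and vertical between 1.5 and 1.64 rad and angle between the x axis of rim_center and the x axis of hook_seat, either way round below 0.25 rad and value of joint weigh_hook above 0.007 m and contact force between the fingers and rim below 0.1 N and linear speed of rim below 0.03 m/s and velocity of joint weigh_hook between -0.01 and 0.01 m/s); the robot touches nothing.
It fails at once if the hook dropped or sprang up faster than 50 mm/s (the rim dropped into it, or let go before the scale carried it or while pressed down) (velocity of joint weigh_hook above 0.05 m/s or velocity of joint weigh_hook below -0.05 m/s).
It fails at once if the scale was overloaded into the red (hook pushed down more than 58 mm) (value of joint weigh_hook above 0.058 m).
It fails at once if the rim was banged or pushed against the scale or its hook with more than 18 N (contact force between rim and scale above 18 N).
It fails at once if the robot pushed the scale or its hook with more than 5 N (contact force between any of the fingers, the arm and scale above 5 N).
It fails at once if a bystander was moved by more than 15 mm (distance of any of front_hub, lube_bottle, grease_tub, magnet_dish from where it was at the start of the episode above 0.015 m).
It also fails if it takes over 61 s, if anything falls off the work surface, if the arm or the gripper's body presses on something with over 40 N, if the wrist force passes 120 N, or if a joint passes its speed limit or range.

## Working session

There is one attempt and no reset: what is moved stays moved. The work goes in short steps, Python scripts to look and compute and a tool call to move; the robot and the scene stay as the last step left them, time stands still between calls to the robot, and variables do not carry over. Pictures are saved under pics/ and viewed, and the job is handed in when it is done.

Besides the shell and the picture viewer there is one more tool, called after "Call:" as name(argument=value, ...) on one line, values as JSON. arm_command: Moves the arm, as the interface text tells. Its arguments: {"type":"object","properties":{"moves":{"type":"array","items":{"type":"object","properties":{"linear":{"type":"array","items":{"type":"number"}},"rot":{"type":"array","items":{"type":"number"}}}}},"gripper":{"type":"number"},"force":{"type":"number"}},"required":["moves"]}

```bash
mkdir -p pics; ls; cat > h.py <<'E'
from cell import status, vision, bot
import numpy as np, cv2, pickle
def cam(name,tag):
    c=vision.read_camera(name); cv2.imwrite(f'pics/{tag}.png',c['img'][:,:,::-1]); pickle.dump(c,open(f'{tag}.pkl','wb')); return c
def f(c): return c['img'].shape[0]/2/np.tan(np.radians(c['fovy'])/2)
def ray(c,u,v):
    R=np.array(c['R']);t=np.array(c['t']);d=R.T@np.array([(u-c['cx'])/f(c),(v-c['cy'])/f(c),1]);return -R.T@t,d/np.linalg.norm(d)
def onplane(c,u,v,z):
    o,d=ray(c,u,v);return o+d*(z-o[2])/d[2]
def proj(c,X):
    p=np.array(c['R'])@np.array(X)+np.array(c['t']);return np.array([c['cx']+f(c)*p[0]/p[2],c['cy']+f(c)*p[1]/p[2]])
def tri(c1,p1,c2,p2):
    o1,d1=ray(c1,*p1);o2,d2=ray(c2,*p2)
    s=np.linalg.lstsq(np.c_[d1,-d2],o2-o1,rcond=None)[0];a=o1+d1*s[0];b=o2+d2*s[1];return (a+b)/2,np.linalg.norm(a-b)
E
python3 - <<'E'
from h import *
for n in ['scene','side','wrist']:
    c=cam(n,n+'0'); print(n,c['fovy'],-np.array(c['R']).T@c['t'])
print(status.read_state(),bot.pinch_z)
E
```

```text
pics
scene 57.371215063043635 [0.00333775 0.66334356 0.60211691]
side 50.5512036803888 [0.20319943 0.91970587 0.83710891]
wrist 68.62706833457656 [ 0.2306989  -0.58694437  0.37253214]
{'time_s': 0.15, 'qpos': array([ 1.3587844 ,  0.68980061, -0.19451174,  1.5660937 ,  0.157296  ,
        0.90247591, -0.21511882]), 'qd': array([-0.00048449, -0.00271716, -0.0001317 , -0.00237462, -0.00017956,
        0.00109311, -0.00117002]), 'effort': array([-2.03531730e-03, -5.39943624e+01, -1.26874644e+00, -1.58719361e+01,
        9.20584949e-03,  6.51913520e-03, -1.44340424e-05]), 'ee_pos': array([ 0.15193116, -0.60575453,  0.23066512]), 'tool_rot': array([ 0.08660292, -0.08679649,  0.70225302, -0.70128952]), 'contact_force': array([ 0.23209289, -0.21120221,  0.24070361]), 'ft_torque': array([ 0.00255232, -0.00093483,  0.0090754 ]), 'width': 0.08520750815616113} 0.0187
```

View pics/scene0.png

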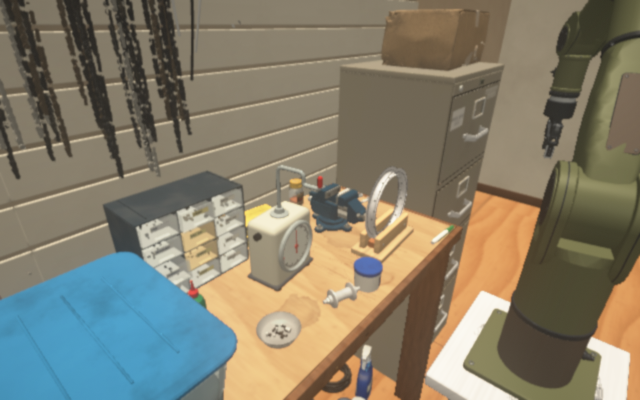

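View pics/side0.png

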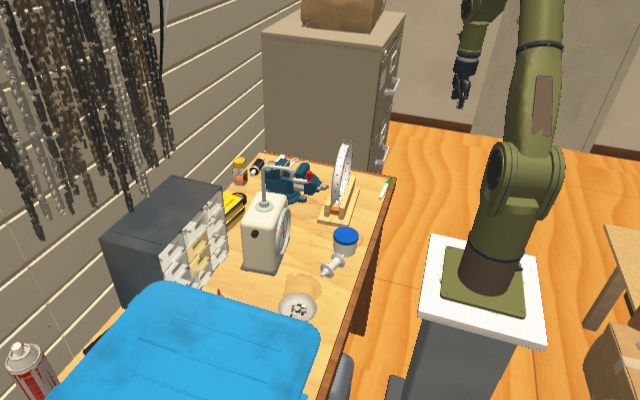

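View pics/wrist0.png

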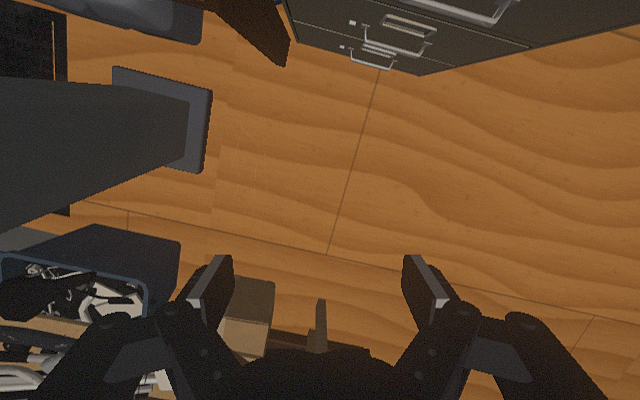

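The scene view shows the scale at about (280,245), the rim in its stand at (385,210), the tub at (368,275), the hub at (342,295) and the dish at (279,330). I'll zoom in next.

```bash
python3 - <<'E'
import cv2
a=cv2.imread('pics/scene0.png')[140:300,230:430]; cv2.imwrite('pics/s0z.png',cv2.resize(a,None,fx=4,fy=3.75,interpolation=cv2.INTER_CUBIC) if 0 else cv2.resize(a,(750,600),interpolation=cv2.INTER_CUBIC))
a=cv2.imread('pics/side0.png')[130:290,220:400]; cv2.imwrite('pics/d0z.png',cv2.resize(a,(675,600),interpolation=cv2.INTER_CUBIC))
E
```

```text
(no output)
```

View pics/s0z.png

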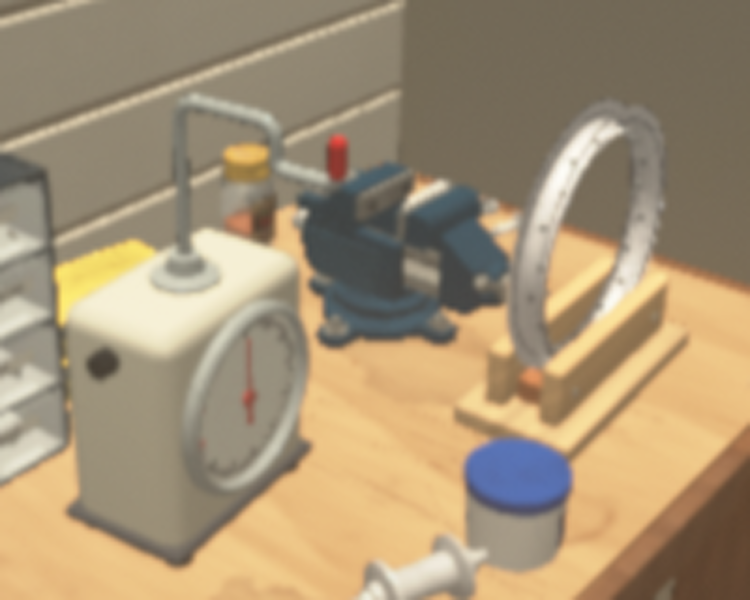

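View pics/d0z.png

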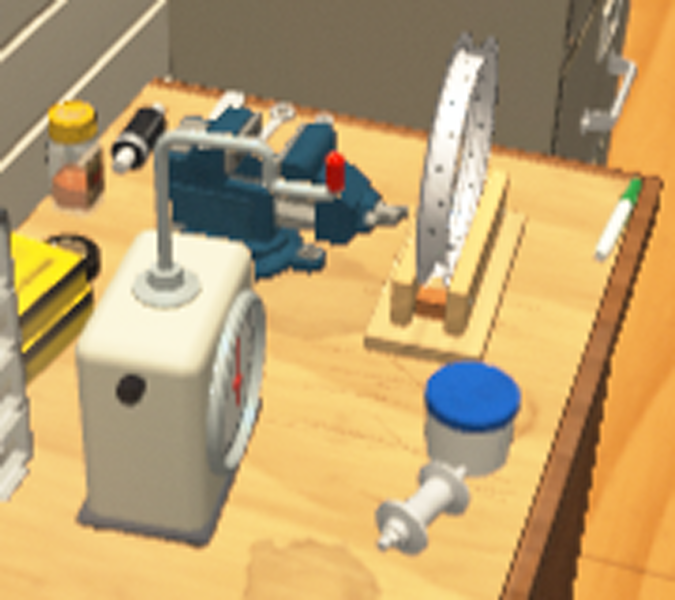

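```bash
python3 - <<'E'
from h import *
C={n:pickle.load(open(n+'0.pkl','rb')) for n in ['scene','side']}
print(proj(C['scene'],[0.6,0,0]))
for n,c in C.items():
    h=cv2.cvtColor(c['img'],cv2.COLOR_RGB2HSV); m=(((h[...,0]<6)|(h[...,0]>174))&(h[...,1]>170)&(h[...,2]>110)).astype(np.uint8)
    k,l,s,ce=cv2.connectedComponentsWithStats(m)
    for i in range(1,k):
        if s[i,4]>4: print(n,s[i],ce[i])
S=lambda u,v:(230+u*200/750-.37,140+v*160/600-.37)
D=lambda u,v:(220+u*180/675-.37,130+v*160/600-.37)
pts={'tip':((338,135),(336,152)),'baseL':((455,412),(365,347)),'baseF':((572,455),(480,363)),'baseR':((688,342),(525,218)),
'railLtop':((502,345),(403,270)),'railRtopnear':((553,358),(458,290)),'railRtopfar':((660,275),(502,175)),
'rimtop':((620,102),(480,35)),'scaleFL':((182,565),(205,545)),'scaleFR':((310,445),(265,400)),'mast':((182,100),(160,140)),
'gn':((275,125),(268,142)),'tubtop':((518,472),(472,395)),'dishS':None}
for k,v in pts.items():
    if v: X,e=tri(C['scene'],S(*v[0]),C['side'],D(*v[1])); print(k,X.round(4),round(e,4))
E
```

```text
[304.66458145 249.83951567]
scene [319 177   3   4   8] [319.75 178.25]
scene [191 291   5   3   7] [193.14285714 292.28571429]
side [307 171   5  10  44] [309.06818182 175.52272727]
side [218 289   2   6   8] [218.375 291.75 ]
side [ 18 371  13   7  32] [ 24.46875 374.53125]
side [ 25 377  19  22 151] [ 33.92715232 386.98013245]
side [ 26 394   5   6   8] [ 28.   396.75]
side [ 35 396   3   4   7] [ 36.42857143 397.28571429]
tip [0.4681 0.0965 0.2998] 0.0004
baseL [ 0.492  -0.0772  0.0061] 0.0066
baseF [ 0.3972 -0.094   0.0024] 0.0047
baseR [ 0.4128 -0.3173 -0.0032] 0.0048
railLtop [ 0.4736 -0.1115  0.0622] 0.0019
railRtopnear [ 0.4196 -0.0896  0.0774] 0.0087
railRtopfar [ 0.4302 -0.2776  0.0686] 0.0026
rimtop [ 0.4475 -0.2085  0.2381] 0.0014
scaleFL [ 0.5326  0.1745 -0.0022] 0.0014
scaleFR [0.5399 0.0349 0.0181] 0.0025
mast [0.5838 0.1103 0.2935] 0.0044
gn [0.5149 0.0974 0.2954] 0.0041
tubtop [0.3814 0.009  0.0535] 0.0021
```

The tip triangulates to z=0.300, where 0.302 is expected. The mast-to-tip distance comes out at 117 mm, as given. The rim top is at 0.238, where 0.239 is expected. Next I'll move above the rim and look with the wrist camera.

```bash
cat >> h.py <<'E'
from scipy.spatial.transform import Rotation as Ro
def toolR(s=None):
    s=s or status.read_state(); q=s['tool_rot'];return Ro.from_quat([q[1],q[2],q[3],q[0]])
def to(X,zdir):
    "tool-frame shift to world X; remaining rotvec (deg) to tool pointing down with jaw axis zdir(or opposite)"
    s=status.read_state();R=toolR(s);z=np.array(zdir,float);z[2]=0;z/=np.linalg.norm(z)
    y=np.array([0,0,-1.])
    best=None
    for sg in(1,-1):
        zz=z*sg;T=Ro.from_matrix(np.c_[np.cross(y,zz),y,zz]);r=(R.inv()*T).as_rotvec(degrees=True)
        if best is None or np.linalg.norm(r)<np.linalg.norm(best):best=r
    d=np.array(X)-s['ee_pos']
    print('ee',s['ee_pos'].round(4),'F',s['contact_force'].round(2),'w',round(s['width'],4),'t',s['time_s'],'dworld',d.round(4),'dtool',R.inv().apply(d).round(4),'rot',best.round(2)); return R
E
python3 - <<'E'
from h import *
R=to([0.43,-0.25,0.36],[1,0.1,0]); print(R.as_matrix().round(3))
E
```

```text
ee [ 0.1519 -0.6058  0.2307] F [ 0.23 -0.21  0.24] w 0.0852 t 0.15 dworld [0.2781 0.3558 0.1293] dtool [-0.3563 -0.129  -0.2776] rot [ 7.000e-02 -8.162e+01 -5.000e-02]
[[-0.97  -0.     0.243]
 [-0.243  0.001 -0.97 ]
 [ 0.    -1.    -0.001]]
```

```bash
python3 - <<'E'
from h import *
C={n:pickle.load(open(n+'0.pkl','rb')) for n in ['scene','side']}
for a,b in [((503,66),(405,13)),((446,82),(380,48)),((340,63),(262,32))]: print(tri(C['scene'],a,C['side'],b))
print(onplane(C['side'],397,178,0))
E
```

```text
(array([ 0.4216361 , -0.97749901,  0.44836465]), np.float64(0.003361393652685646))
(array([ 0.42058399, -0.42086804,  0.4502822 ]), np.float64(0.013248560862962118))
(array([ 0.81421177, -0.42401097,  0.4647234 ]), np.float64(0.006960536958453661))
[ 0.2981793  -0.42873404  0.        ]
```

Call:
arm_command(moves=[{"linear":[-0.025,-0.02,-0.01],"rot":[0,0,0]},{"linear":[-0.035,-0.016,-0.015],"rot":[0,0,0]},{"linear":[-0.035,-0.016,-0.015],"rot":[0,0,0]},{"linear":[-0.035,-0.016,-0.015],"rot":[0,0,0]},{"linear":[-0.035,-0.016,-0.015],"rot":[0,0,0]},{"linear":[-0.035,-0.016,-0.015],"rot":[0,0,0]},{"linear":[-0.035,-0.016,-0.015],"rot":[0,0,0]},{"linear":[-0.03,-0.01,-0.02],"rot":[0,0,0]}])

```text
time_s: 0.82
ee_pos: [0.376, -0.4266, 0.353]
tool_rot: [0.074, -0.083, 0.706, -0.699]
contact_force: [0.8, -1.2, -0.2]
width: 0.0853
```

```bash
python3 - <<'E'
from h import *
to([0.43,-0.25,0.36],[1,0.1,0]); print(status.read_state()['qpos'].round(2))
E
```

```text
ee [ 0.376  -0.4266  0.353 ] F [ 0.75 -1.25 -0.19] w 0.0853 t 0.8167 dworld [0.054  0.1766 0.007 ] dtool [-0.0916 -0.0062 -0.1604] rot [ 9.700e-01 -8.296e+01  6.000e-02]
[ 0.89  0.49 -0.2   1.55  0.11  1.12 -0.69]
```

I mixed up the tool axes: tool −x is mostly world +x, so I'm nearer the cabinet than I meant to be. I'll move away along +y with −z.

Call:
arm_command(moves=[{"linear":[0,0,-0.03],"rot":[0,0,0]},{"linear":[0,0,-0.04],"rot":[0,0,0]},{"linear":[-0.01,0,-0.04],"rot":[0,0,0]},{"linear":[-0.02,0,-0.03],"rot":[0,-7,0]},{"linear":[-0.02,0,-0.01],"rot":[0,-7,0]},{"linear":[-0.01,0,0],"rot":[0,-7,0]},{"linear":[0,0,0],"rot":[0,-7,0]},{"linear":[0,0,0],"rot":[0,-7,0]}])

```text
time_s: 1.48
ee_pos: [0.4068, -0.2432, 0.3564]
tool_rot: [0.293, -0.294, 0.647, -0.64]
contact_force: [-0.8, 0.2, 0.0]
width: 0.0854
```

Call:
arm_command(moves=[{"linear":[0,0,0],"rot":[0,-7,0]},{"linear":[0,0,0],"rot":[0,-7,0]},{"linear":[0,0,0],"rot":[0,-7,0]},{"linear":[0,0,0],"rot":[0,-7,0]},{"linear":[0,0,0],"rot":[0,-7,0]},{"linear":[0,0,0],"rot":[0,-7,0]}])

```text
time_s: 1.98
ee_pos: [0.406, -0.2412, 0.3554]
tool_rot: [0.509, -0.508, 0.496, -0.487]
contact_force: [0.7, 0.1, -0.6]
width: 0.0853
```

```bash
python3 - <<'E'
from h import *
R=to([0.45,-0.25,0.36],[1,0.08,0]); print(status.read_state()['qpos'].round(2),R.as_matrix().round(3))
c=cam('wrist','w1')
E
```

```text
ee [ 0.406  -0.2412  0.3554] F [ 0.75  0.07 -0.56] w 0.0853 t 1.9833 dworld [ 0.044  -0.0088  0.0046] dtool [ 0.0102 -0.0051  0.0436] rot [ 0.43 -2.62 -0.57]
[ 0.86  0.38 -0.6   1.8   0.24  1.05  0.2 ] [[ 0.034 -0.008  0.999]
 [-0.999  0.01   0.034]
 [-0.01  -1.    -0.008]]
```

View pics/w1.png

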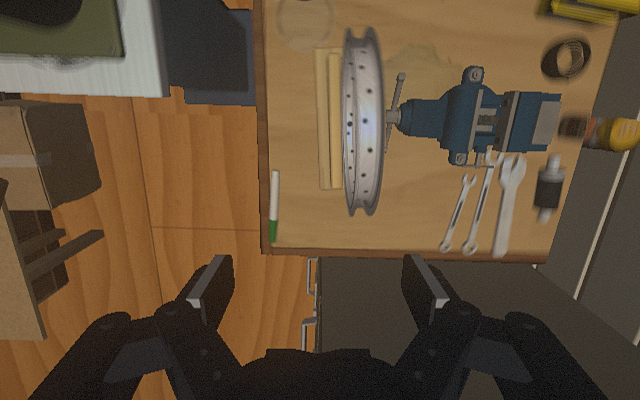

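The wrist view shows the rim edge-on. Its sides run along columns ~343 to 383 and rows 27–217, with the vise handle to the right at (395,110). I'll zoom in for its edges.

```bash
python3 - <<'E'
from h import *
c=pickle.load(open('w1.pkl','rb'))
a=c['img'][10:230,300:420,::-1]; cv2.imwrite('pics/w1z.png',cv2.resize(a,None,fx=2.7*1.0,fy=2.7,interpolation=cv2.INTER_CUBIC))
print(-np.array(c['R']).T@c['t'], np.array(c['R']).round(3))
for y in (-.1,-.2,-.3): print(proj(c,[.45,y,.239]),proj(c,[.45,y,.131]))
C={n:pickle.load(open(n+'0.pkl','rb')) for n in ['scene','side']}
S=lambda u,v:(230+u*200/750-.37,140+v*160/600-.37)
D=lambda u,v:(220+u*180/675-.37,130+v*160/600-.37)
for k,v in {'jaw':((462,190),(315,128)),'handle':((512,215),(400,212))}.items(): print(k,tri(C['scene'],S(*v[0]),C['side'],D(*v[1])))
# intensity profile rows
g=cv2.cvtColor(c['img'],cv2.COLOR_RGB2HSV)
for r in (60,90,120,150,180): print(r,[tuple(int(q) for q in g[r,x,1:]) for x in range(334,392,3)])
E
```

```text
[ 0.40450245 -0.16236038  0.49818269] [[ 0.999  0.034 -0.009]
 [ 0.035 -0.951  0.307]
 [ 0.002 -0.307 -0.952]]
[381.52468326  21.30638209] [362.39080585  46.87407794]
[370.01172757 150.19265124] [355.78148059 136.90167343]
[360.94456126 251.69857803] [350.20789892 212.82109595]
jaw (array([ 0.58663944, -0.21210585,  0.12056416]), np.float64(0.002928676173775185))
handle (array([ 0.45609581, -0.06016372,  0.17840316]), np.float64(0.039307299566780855))
60 [(120, 162), (117, 157), (110, 137), (53, 110), (37, 118), (35, 109), (36, 114), (32, 143), (33, 145), (29, 142), (29, 150), (34, 151), (29, 141), (29, 130), (36, 98), (23, 77), (95, 124), (119, 137), (106, 125), (109, 119)]
90 [(116, 170), (117, 163), (107, 122), (25, 132), (37, 143), (29, 160), (30, 144), (25, 133), (28, 164), (34, 174), (30, 168), (26, 109), (24, 74), (26, 168), (29, 148), (28, 117), (18, 69), (96, 130), (110, 141), (99, 141)]
120 [(111, 174), (116, 171), (120, 144), (26, 154), (17, 152), (20, 178), (38, 146), (12, 123), (27, 151), (30, 184), (26, 78), (24, 139), (29, 192), (29, 196), (7, 171), (28, 144), (29, 78), (106, 127), (33, 107), (46, 110)]
150 [(120, 180), (124, 169), (125, 159), (36, 91), (29, 142), (15, 168), (30, 76), (27, 132), (29, 152), (25, 176), (22, 177), (21, 136), (77, 43), (18, 167), (26, 149), (27, 130), (41, 74), (13, 118), (120, 155), (123, 147)]
180 [(120, 181), (119, 175), (119, 161), (101, 161), (33, 140), (35, 123), (30, 144), (30, 93), (33, 139), (37, 153), (34, 156), (33, 154), (30, 155), (26, 135), (27, 130), (38, 74), (127, 153), (123, 151), (124, 150), (131, 150)]
```

View pics/w1z.png

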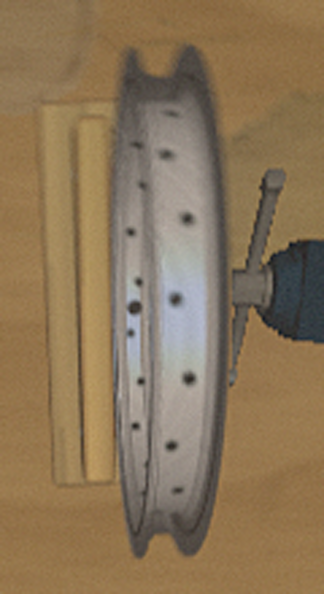

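```bash
python3 - <<'E'
from h import *
c=pickle.load(open('w1.pkl','rb'))
a=onplane(c,314.8,48.9,.012);b=onplane(c,321.1,188.9,.012);print(a,b,np.degrees(np.arctan2(a[0]-b[0],a[1]-b[1])),np.linalg.norm(a-b))
Z=lambda u,v:(300+u/2.7-.3,10+v/2.7-.3)
for p in ((130,48),(190,45)):
  for q in ((138,556),(188,556)):
    o,d1=ray(c,*Z(*p));_,d2=ray(c,*Z(*q))
    t1=np.arctan2(d1[1],-d1[2]);t2=np.arctan2(d2[1],-d2[2]);h=(t1-t2)/2;m=(t1+t2)/2;L=.108/np.sin(h)
    print('centre y,z',o[1]+L*np.sin(m),o[2]-L*np.cos(m))
for v in (90,120,150): print(onplane(c,383,v,.239))
R=to([0.45,-0.25,0.36],[1,0.08,0])
E
```

```text
[ 0.39381149 -0.08485809  0.012     ] [ 0.41156908 -0.30247764  0.012     ] -4.6649565347624105 0.21834285457608407
centre y,z -0.1905108517906105 0.12507544161593037
centre y,z -0.1902000141672304 0.12366891479383646
centre y,z -0.18938157408788003 0.12800335548986497
centre y,z -0.18906896516876218 0.12662087263507765
[ 0.45629757 -0.1499258   0.239     ]
[ 0.45877317 -0.17392401  0.239     ]
[ 0.46140372 -0.19942436  0.239     ]
ee [ 0.4059 -0.2413  0.3553] F [-0.05 -0.2   0.45] w 0.0852 t 2.0333 dworld [ 0.0441 -0.0087  0.0047] dtool [ 0.0104 -0.0052  0.0437] rot [ 0.44 -2.32 -0.59]
```

The stand's edge measures 218 mm (220 given), with a yaw of 4.7°. The rim centre is about (0.450,−0.190). I'll align above the grip point.

```bash
python3 - <<'E'
from h import *
R=to([0.4535,-0.230,0.30],[.9967,0.0813,0])
E
```

```text
ee [ 0.4059 -0.2413  0.3553] F [-0.05 -0.2   0.45] w 0.0852 t 2.0333 dworld [ 0.0476  0.0113 -0.0553] dtool [-0.0088  0.055   0.0484] rot [ 0.44 -2.41 -0.59]
```

Call:
arm_command(moves=[{"linear":[-0.004,0.01,0.02],"rot":[0.2,-1.2,-0.3]},{"linear":[-0.004,0.02,0.02],"rot":[0.2,-1.2,-0.3]},{"linear":[0,0.02,0.01],"rot":[0,0,0]},{"linear":[0,0,0],"rot":[0,0,0]},{"linear":[0,0,0],"rot":[0,0,0]}])

```text
time_s: 2.45
ee_pos: [0.4561, -0.2315, 0.3036]
tool_rot: [-0.516, 0.517, -0.482, 0.483]
contact_force: [0.2, 0.3, 1.1]
width: 0.0857
```

```bash
python3 - <<'E'
from h import *
R=to([0.4535,-0.230,0.30],[.9967,0.0813,0])
c=cam('wrist','w2');a=c['img'][:300,200:500,::-1]; cv2.imwrite('pics/w2z.png',cv2.resize(a,None,fx=2,fy=2,interpolation=cv2.INTER_CUBIC))
E
```

```text
ee [ 0.4561 -0.2315  0.3036] F [0.17 0.27 1.07] w 0.0857 t 2.45 dworld [-0.0026  0.0015 -0.0036] dtool [-0.0017  0.0036 -0.0024] rot [ 0.03 -0.75  0.11]
```

View pics/w2z.png

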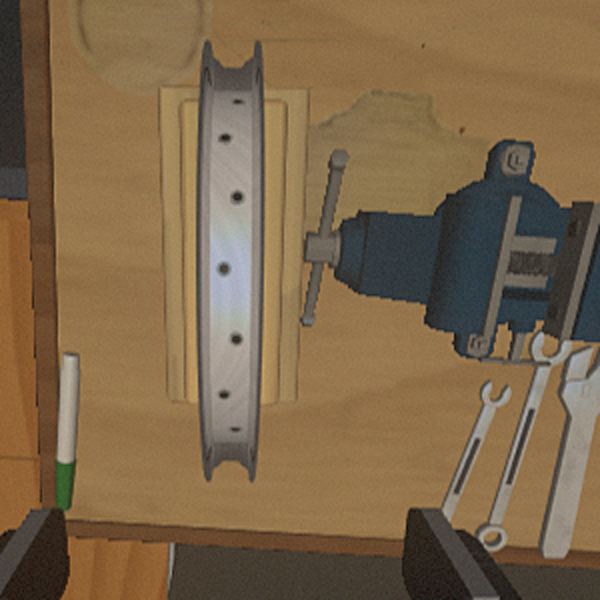

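```bash
python3 - <<'E'
from h import *
c=pickle.load(open('w2.pkl','rb'));P=lambda u,v:(200+u/2-.25,v/2-.25)
print(-np.array(c['R']).T@c['t'])
g=cv2.cvtColor(c['img'],cv2.COLOR_RGB2HSV)
for r in range(90,180,15):
    s=g[r,:,1].astype(int); cols=np.where(s[285:345]<70)[0]+285; z=.239
    a=onplane(c,cols[0]-.5,r,z);b=onplane(c,cols[-1]+.5,r,z);print(r,cols[0],cols[-1],a.round(4),b.round(4),((a+b)/2).round(4),np.linalg.norm(a-b).round(4))
for p,q in (((207,42),(209,478)),((258,42),(252,478)),((232.5,42),(230.5,478))):
    o,d1=ray(c,*P(*p));_,d2=ray(c,*P(*q))
    t1=np.arctan2(d1[1],-d1[2]);t2=np.arctan2(d2[1],-d2[2]);h=(t1-t2)/2;m=(t1+t2)/2;L=.108/np.sin(h)
    T=L*np.cos(h); print('centre y,z',o[1]+L*np.sin(m),o[2]-L*np.cos(m))
    for d in(d1,d2):
        dd=d/np.hypot(d[1],d[2]); print(o+T*dd)
E
```

```text
[ 0.45069729 -0.15117497  0.44543445]
90 299 331 [ 0.4375 -0.146   0.239 ] [ 0.4593 -0.1445  0.239 ] [ 0.4484 -0.1452  0.239 ] 0.0218
105 298 331 [ 0.4373 -0.1555  0.239 ] [ 0.4601 -0.1539  0.239 ] [ 0.4487 -0.1547  0.239 ] 0.0228
120 298 331 [ 0.4378 -0.1652  0.239 ] [ 0.4609 -0.1636  0.239 ] [ 0.4493 -0.1644  0.239 ] 0.0232
135 298 331 [ 0.4382 -0.1753  0.239 ] [ 0.4617 -0.1737  0.239 ] [ 0.45   -0.1745  0.239 ] 0.0236
150 298 331 [ 0.4387 -0.1857  0.239 ] [ 0.4626 -0.184   0.239 ] [ 0.4507 -0.1848  0.239 ] 0.0239
165 299 330 [ 0.4399 -0.1963  0.239 ] [ 0.4628 -0.1948  0.239 ] [ 0.4514 -0.1955  0.239 ] 0.0229
centre y,z -0.19096559167468855 0.12436856373321464
[ 0.43313102 -0.08549971  0.14762687]
[ 0.44610399 -0.28756297  0.17266915]
centre y,z -0.1894226948225574 0.12438795861912177
[ 0.45579317 -0.08407332  0.1481684 ]
[ 0.46821878 -0.28623662  0.17225303]
centre y,z -0.19019393420282077 0.12437915079534229
[ 0.44447305 -0.08478602  0.14789875]
[ 0.45715358 -0.28689971  0.17246233]
```

```bash
python3 - <<'E'
from h import *
R=to([0.4537,-0.230,0.2015],[.9978,0.0663,0])
E
```

```text
ee [ 0.4557 -0.2316  0.3036] F [ 0.31  0.08 -0.25] w 0.085 t 2.5 dworld [-0.002   0.0016 -0.1021] dtool [-0.002   0.1021 -0.0018] rot [0.05 0.1  0.11]
```

Call:
arm_command(moves=[{"linear":[-0.002,0.02,-0.002],"rot":[0,0,0]},{"linear":[0,0.025,0],"rot":[0,0,0]},{"linear":[0,0.025,0],"rot":[0,0,0]},{"linear":[0,0.02,0],"rot":[0,0,0]},{"linear":[0,0.01,0],"rot":[0,0,0]},{"linear":[0,0,0],"rot":[0,0,0]}])

```text
time_s: 3.0
ee_pos: [0.4541, -0.2347, 0.2076]
tool_rot: [-0.513, 0.514, -0.481, 0.491]
contact_force: [-0.6, -1.1, 0.8]
width: 0.0855
```

```bash
python3 - <<'E'
from h import *
R=to([0.4537,-0.230,0.2015],[.9978,0.0663,0])
cam('wrist','w3')
E
```

```text
ee [ 0.4541 -0.2347  0.2076] F [-0.61 -1.09  0.76] w 0.0855 t 3.0 dworld [-0.0004  0.0047 -0.0061] dtool [-0.0048  0.0061 -0.0002] rot [-0.47 -0.66  0.63]
```

View pics/w3.png

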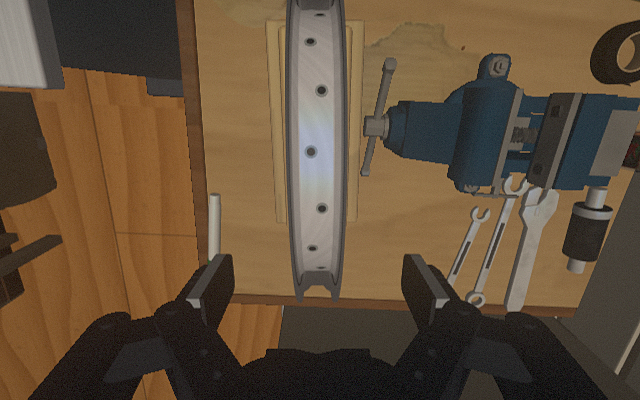

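The rim sits centred between the pads (pads at columns 217 and 420, rim mid at 318). I'll make a small correction and then close.

Call:
arm_command(moves=[{"linear":[-0.005,0.006,0],"rot":[-0.4,-0.6,0.6]},{"linear":[0,0,0],"rot":[0,0,0]},{"linear":[0,0,0],"rot":[0,0,0]}])

```text
time_s: 3.3
ee_pos: [0.4556, -0.2309, 0.2055]
tool_rot: [0.516, -0.515, 0.481, -0.486]
contact_force: [0.4, -0.6, 0.2]
width: 0.0857
```

```bash
python3 - <<'E'
from h import *
R=to([0.4537,-0.230,0.2015],[.9978,0.0663,0])
E
```

```text
ee [ 0.4556 -0.2309  0.2055] F [ 0.35 -0.6   0.17] w 0.0857 t 3.3 dworld [-0.0019  0.0009 -0.004 ] dtool [-0.001   0.004  -0.0019] rot [-0.36 -0.17  0.19]
```

Call:
arm_command(moves=[{"linear":[0,0.004,-0.001],"rot":[-0.3,0,0.2]},{"linear":[0,0,0],"rot":[0,0,0]},{"linear":[0,0,0],"rot":[0,0,0]},{"linear":[0,0,0],"rot":[0,0,0]},{"linear":[0,0,0],"rot":[0,0,0]},{"linear":[0,0,0],"rot":[0,0,0]},{"linear":[0,0,0],"rot":[0,0,0]},{"linear":[0,0,0],"rot":[0,0,0]}], gripper=0.015, force=90)

```text
time_s: 3.97
ee_pos: [0.4558, -0.2315, 0.2036]
tool_rot: [0.516, -0.515, 0.482, -0.485]
contact_force: [0.1, 0.6, 0.7]
width: 0.0225
```

```bash
python3 - <<'E'
from h import *
R=to([0.4537,-0.230,0.2015],[.9978,0.0663,0])
cam('wrist','w4')
E
```

```text
ee [ 0.4558 -0.2315  0.2036] F [0.14 0.56 0.73] w 0.0225 t 3.9667 dworld [-0.0021  0.0015 -0.0021] dtool [-0.0017  0.0021 -0.002 ] rot [-0.25 -0.17  0.11]
```

View pics/w4.png

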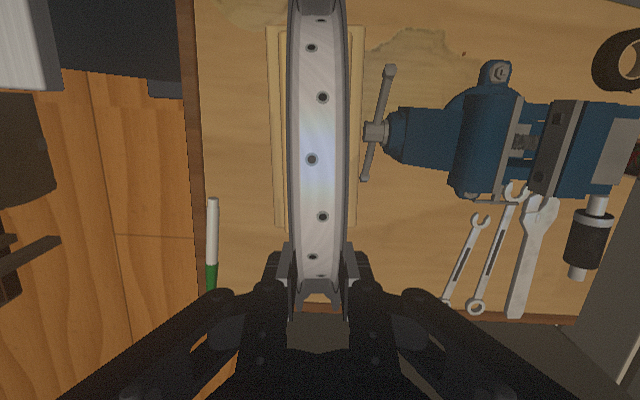

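The grip holds at 22.5 mm. Lifting now.

Call:
arm_command(moves=[{"linear":[0,-0.006,0],"rot":[0,0,0]},{"linear":[0,-0.01,0],"rot":[0,0,0]},{"linear":[0,-0.015,0],"rot":[0,0,0]},{"linear":[0,-0.02,0],"rot":[0,0,0]},{"linear":[0,-0.02,0],"rot":[0,0,0]},{"linear":[0,-0.015,0],"rot":[0,0,0]},{"linear":[0,-0.01,0],"rot":[0,0,0]},{"linear":[0,-0.005,0],"rot":[0,0,0]}])

```text
time_s: 4.68
ee_pos: [0.4537, -0.2303, 0.3094]
tool_rot: [0.517, -0.515, 0.484, -0.483]
contact_force: [-0.8, 0.6, -4.9]
width: 0.0228
```

```bash
python3 - <<'E'
from h import *
F=[]
for i in range(4):
    c=cam('wrist' if i<2 else ('scene' if i==2 else 'side'),f'l{i}'); F.append(status.read_state()['contact_force'])
print(np.mean(F,0).round(2),np.std(F,0).round(2))
R=to([0.4537,-0.230,0.3015],[.9978,0.0663,0])
E
```

```text
[-0.13 -0.24 -4.41] [0.32 0.46 0.61]
ee [ 0.4527 -0.2303  0.3071] F [-0.16 -0.28 -4.91] w 0.0226 t 4.8833 dworld [ 0.001   0.0003 -0.0056] dtool [-0.0002  0.0056  0.001 ] rot [ 0.16 -0.13 -0.23]
```

View pics/l1.png

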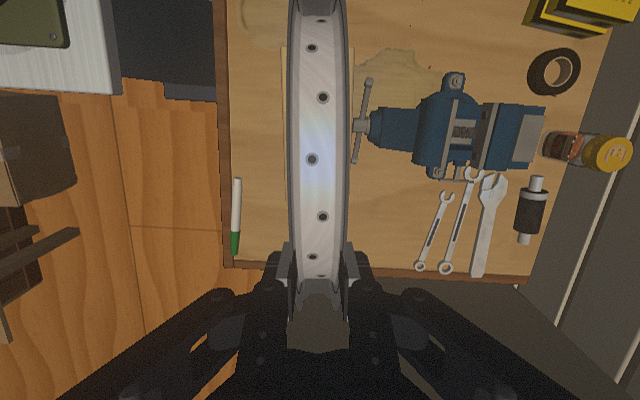

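View pics/l2.png

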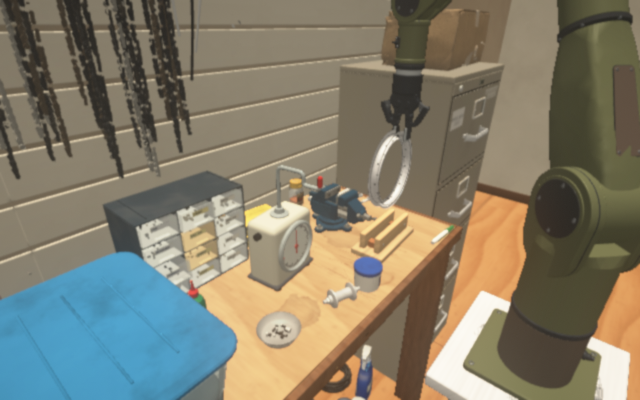

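The rim is lifted. The wrist force gives a weight of about 4.5 N, so the hook should sink ~27 mm. It hasn't slipped: the hole pattern is unchanged in the image. Next I'll carry it to a staging point in front of the hook.

Call:
arm_command(moves=[{"linear":[-0.01,0,-0.015],"rot":[0,-0.5,0]},{"linear":[-0.02,0.001,-0.015],"rot":[0,-0.5,0]},{"linear":[-0.03,0.001,-0.008],"rot":[0,-0.5,0]},{"linear":[-0.03,0.001,0],"rot":[0,-0.5,0]},{"linear":[-0.03,0.001,0],"rot":[0,-0.5,0]},{"linear":[-0.03,0,0],"rot":[0,-0.5,0]},{"linear":[-0.03,0,0],"rot":[0,0,0]},{"linear":[-0.02,0,0],"rot":[0,0,0]}])

```text
time_s: 5.55
ee_pos: [0.3877, -0.0334, 0.2961]
tool_rot: [-0.522, 0.529, -0.479, 0.467]
contact_force: [0.6, -0.9, -4.6]
width: 0.0225
```

```bash
python3 - <<'E'
from h import *
R=to([0.425,0.05,0.3015],[.993,0.119,0])
c=cam('wrist','m1')
E
```

```text
ee [ 0.3877 -0.0334  0.2961] F [ 0.56 -0.86 -4.57] w 0.0225 t 5.55 dworld [0.0373 0.0834 0.0054] dtool [-0.0791 -0.0057  0.0457] rot [ 1.03 -0.84 -0.39]
```

View pics/m1.png

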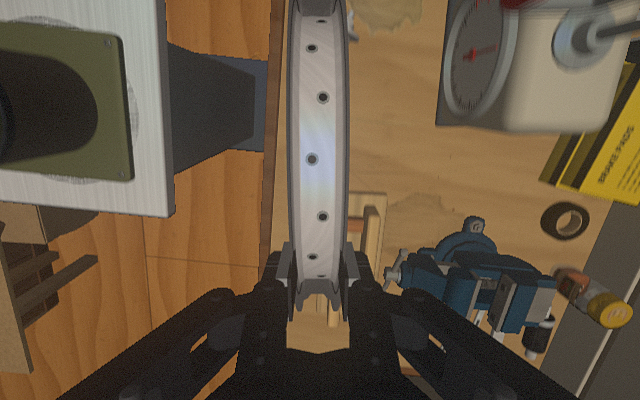

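The wrist view shows the dial and collar at upper right, with the gooseneck just out of frame. I'll carry on sideways and level the tool.

Call:
arm_command(moves=[{"linear":[-0.02,-0.002,0.003],"rot":[0.4,-0.3,-0.1]},{"linear":[-0.025,-0.002,0.003],"rot":[0.4,-0.3,-0.1]},{"linear":[-0.02,-0.002,0.003],"rot":[0.2,-0.2,-0.1]},{"linear":[-0.01,0,0.003],"rot":[0,0,0]},{"linear":[0,0,0],"rot":[0,0,0]},{"linear":[0,0,0],"rot":[0,0,0]}])

```text
time_s: 6.1
ee_pos: [0.3863, 0.0499, 0.2992]
tool_rot: [-0.53, 0.533, -0.47, 0.463]
contact_force: [0.1, -1.2, -4.7]
width: 0.0223
```

```bash
python3 - <<'E'
from h import *
R=to([0.425,0.05,0.3015],[.993,0.119,0])
c=cam('wrist','m2');cam('scene','m2s');cam('side','m2d');to([0.425,0.05,0.3015],[.993,0.119,0])
a=cv2.imread('pics/m2s.png')[140:300,230:430]; b=cv2.imread('pics/m2d.png')[130:290,220:400]
cv2.imwrite('pics/m2sz.png',cv2.resize(a,(750,600),interpolation=cv2.INTER_CUBIC));cv2.imwrite('pics/m2dz.png',cv2.resize(b,(675,600),interpolation=cv2.INTER_CUBIC))
E
```

```text
ee [0.3863 0.0499 0.2992] F [ 0.08 -1.18 -4.71] w 0.0223 t 6.1 dworld [0.0387 0.0001 0.0023] dtool [ 0.0049 -0.0027  0.0383] rot [ 0.6   0.67 -0.24]
ee [0.3866 0.0488 0.2993] F [-0.49 -0.22 -3.65] w 0.0226 t 6.25 dworld [0.0384 0.0012 0.0022] dtool [ 0.0037 -0.0026  0.0382] rot [ 0.57  0.5  -0.22]
```

View pics/m2.png

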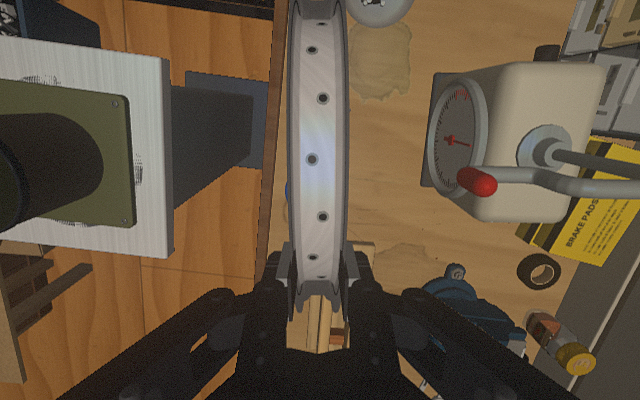

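View pics/m2sz.png

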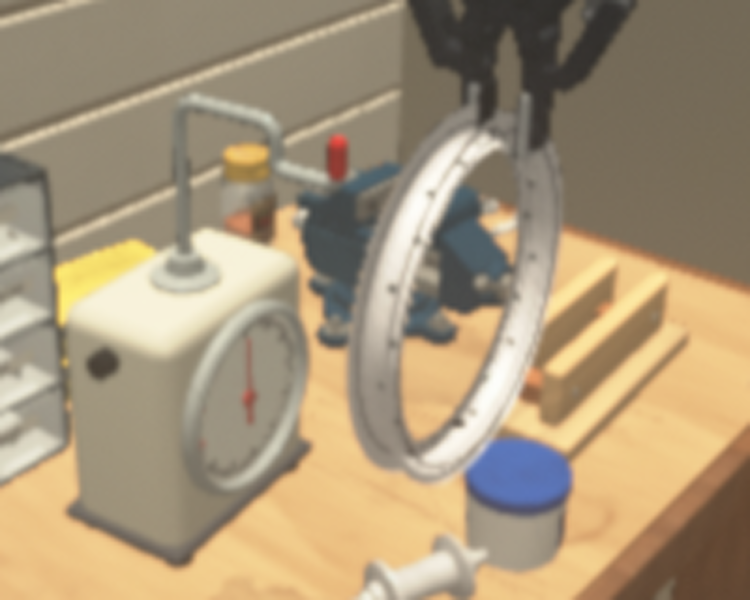

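View pics/m2dz.png

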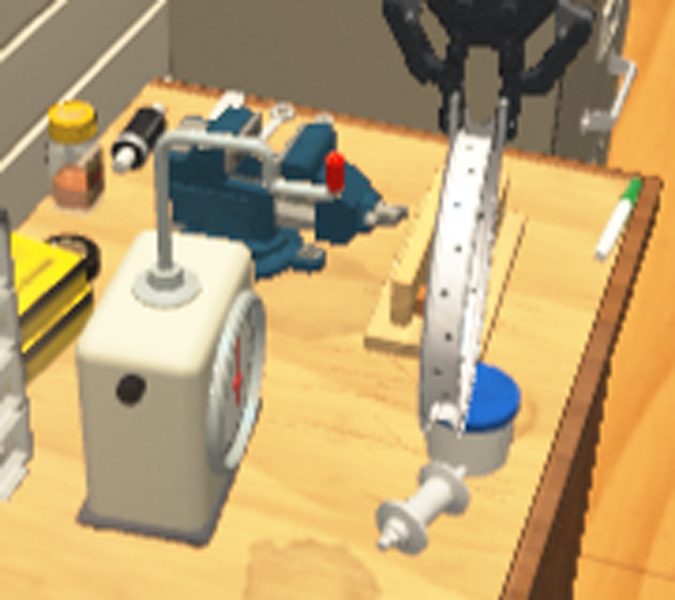

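```bash
python3 - <<'E'
from h import *
w=pickle.load(open('m2.pkl','rb'));s=pickle.load(open('m2s.pkl','rb'));d=pickle.load(open('m2d.pkl','rb'))
a=w['img'][100:240,410:640,::-1]; cv2.imwrite('pics/m2w.png',cv2.resize(a,None,fx=3.3,fy=3.3,interpolation=cv2.INTER_CUBIC))
S=lambda u,v:(230+u*200/750-.37,140+v*160/600-.37)
D=lambda u,v:(220+u*180/675-.37,130+v*160/600-.37)
print(tri(s,S(338,135),d,D(336,152)),tri(w,(485,184),d,D(336,153)),tri(w,(485,184),s,S(338,135)))
print(onplane(w,485,184,.302),onplane(w,547,147,.192))
print('cam',-np.array(w['R']).T@w['t'])
E
```

```text
(array([0.46805596, 0.09647036, 0.29978077]), np.float64(0.0004022944509465012)) (array([0.46491539, 0.10113643, 0.3012339 ]), np.float64(0.0037553514076879824)) (array([0.4628127 , 0.10196603, 0.30236994]), np.float64(0.001493112845817997))
[0.4622573  0.10162091 0.302     ] [0.57060634 0.11809536 0.192     ]
cam [0.37736858 0.12906239 0.44149454]
```

View pics/m2w.png

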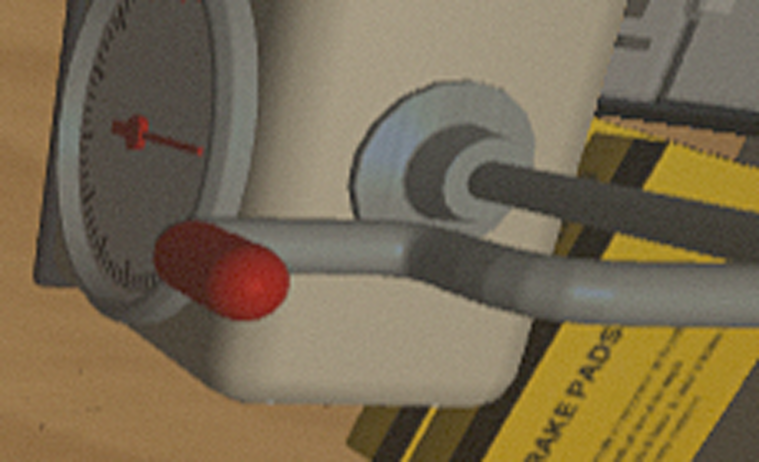

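```bash
python3 - <<'E'
from h import *
w=pickle.load(open('m2.pkl','rb'))
Z=lambda u,v:(410+u/3.3-.35,100+v/3.3-.35)
tip=onplane(w,*Z(252,283),.302)
cap=onplane(w,*Z(484,181),.192); cap2=onplane(w,*Z(484,181),.187)
b1=onplane(w,*Z(260,243),.270);b2=onplane(w,*Z(400,246),.270)
n1=onplane(w,*Z(560,290),.299);n2=onplane(w,*Z(750,292),.299)
ang=lambda d:np.degrees(np.arctan2(d[1],d[0]))
print(tip,cap,cap2,b1,b2,n1,n2)
print('yaw',ang(cap-tip),np.hypot(*(cap-tip)[:2]),ang(b2-b1),ang(n2-n1))
R=toolR();print(R.as_matrix().round(4))
# rim in wrist: outer top edges, check axis of tool jaw
E
```

```text
[0.4629666  0.10099435 0.302     ] [0.5807039  0.11306754 0.192     ] [0.58477884 0.11274699 0.187     ] [0.48171862 0.1019951  0.27      ] [0.50674013 0.1048077  0.27      ] [0.51114501 0.1055458  0.299     ] [0.53949592 0.10906495 0.299     ]
yaw 5.854841265443674 0.11835469187340192 6.413531319256527 7.075825389665226
[[ 0.1276 -0.0104  0.9918]
 [-0.9918  0.0026  0.1276]
 [-0.0039 -0.9999 -0.0099]]
```

```bash
python3 - <<'E'
from h import *
w=pickle.load(open('m2.pkl','rb'))
g=cv2.cvtColor(w['img'],cv2.COLOR_RGB2HSV)
s=status.read_state();print(s['ee_pos'])
a=w['img'][0:330,250:390,::-1]; cv2.imwrite('pics/m2r.png',cv2.resize(a,None,fx=1.8,fy=1.8,interpolation=cv2.INTER_CUBIC))
for r in (60,100,130,160,190,220):
    row=g[r,270:370]; print(r,''.join('#' if x[1]<60 else '.' for x in row))
for r in (100,160,220):
    for (l,rr) in ((289,349),):
        A=onplane(w,l,r,.335);B=onplane(w,rr,r,.335);print(r,A.round(4),B.round(4),((A+B)/2).round(4),np.linalg.norm(A-B))
R=toolR(); c0=s['ee_pos']+R.apply([-.041,.0725,0]);print('rim est',c0)
for y in(-.041,): 
  for dz in (.012,-.012): print(proj(w,c0+R.apply([0,-.108,dz])))
E
```

```text
[0.38658103 0.04883677 0.29930468]
60 .................#############################################################......................
100 .................##############################################################.....................
130 .................##############################################################.....................
160 .................##############################################################.....................
190 ..................############################################################......................
220 ...................##########################################################.......................
100 [0.3664 0.1282 0.335 ] [0.3869 0.1309 0.335 ] [0.3766 0.1295 0.335 ] 0.020679674780279093
160 [0.3685 0.1074 0.335 ] [0.3903 0.1103 0.335 ] [0.3794 0.1088 0.335 ] 0.022014010252704753
220 [0.3709 0.0837 0.335 ] [0.3942 0.0869 0.335 ] [0.3826 0.0853 0.335 ] 0.02353255763589917
rim est [0.38059955 0.08968767 0.22696744]
[349.17370708 210.04114784]
[287.29776564 209.82028503]
```

View pics/m2r.png

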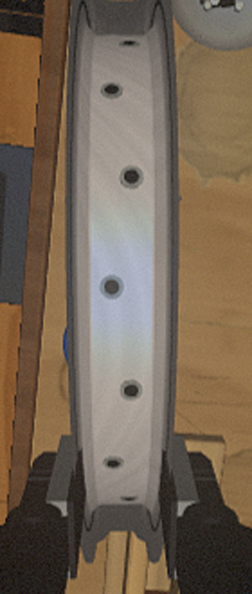

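In the wrist frame, the hook tip is at (0.463,0.101) with a yaw of ~6.4°, so the seat is about (0.485,0.1035). Rim and seat are aligned sideways, leaving about 105 mm of pure tool +z. I'll go halfway, a little higher, and look again.

Call:
arm_command(moves=[{"linear":[0,-0.003,0.01],"rot":[0.3,0.4,0]},{"linear":[0,-0.002,0.015],"rot":[0.3,0.4,-0.2]},{"linear":[0,0,0.015],"rot":[0,0,0]},{"linear":[0,0,0.01],"rot":[0,0,0]},{"linear":[0,0,0],"rot":[0,0,0]},{"linear":[0,0,0],"rot":[0,0,0]}])

```text
time_s: 6.75
ee_pos: [0.4405, 0.048, 0.3039]
tool_rot: [-0.524, 0.525, -0.474, 0.475]
contact_force: [0.0, 0.5, -4.3]
width: 0.0225
```

```bash
cat > look.py <<'E'
from h import *
import sys
n=sys.argv[1]
w=cam('wrist',n);cam('scene',n+'s');cam('side',n+'d')
a=cv2.imread(f'pics/{n}s.png')[140:300,230:430]; b=cv2.imread(f'pics/{n}d.png')[130:290,220:400]
ab=np.hstack([cv2.resize(a,(400,320),interpolation=cv2.INTER_CUBIC),cv2.resize(b,(360,320),interpolation=cv2.INTER_CUBIC)]);cv2.imwrite(f'pics/{n}sd.png',ab)
R=to([.48,.06,.3],[.994,.111,0]);print(R.as_matrix().round(4)[:,1:])
s=status.read_state();print('rim est',s['ee_pos']+R.apply([-.041,.0725,0]))
E
python3 look.py m3
```

```text
ee [0.4396 0.0482 0.3039] F [ 0.3   0.3  -3.93] w 0.0224 t 6.9 dworld [ 0.0404  0.0118 -0.0039] dtool [-0.0076  0.0038  0.0414] rot [ 0.03 -0.58  0.21]
[[-2.000e-04  9.949e-01]
 [-3.600e-03  1.009e-01]
 [-1.000e+00 -6.000e-04]]
rim est [0.43539914 0.08876535 0.23124452]
```

View pics/m3.png

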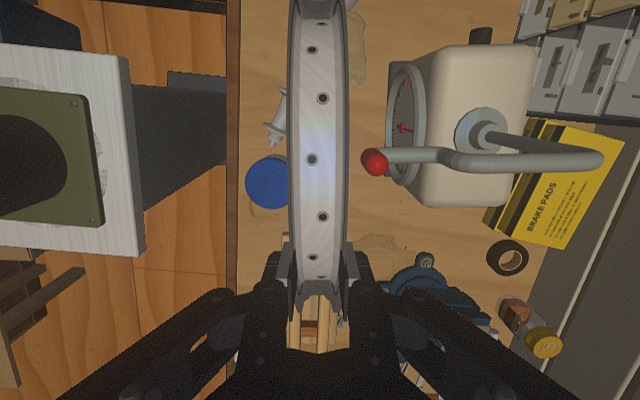

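View pics/m3sd.png

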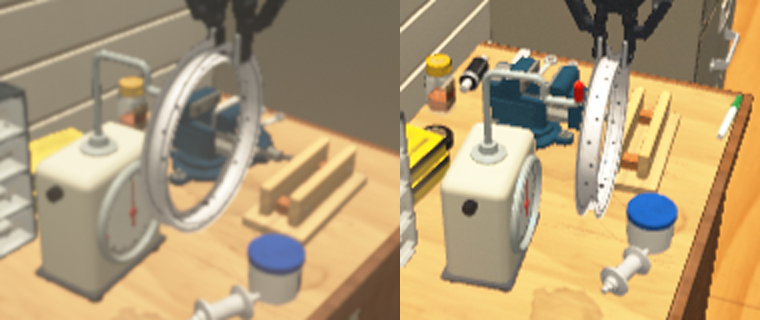

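The tip is clearly visible at about (376,163), ahead of the rim. I'll measure it again from this closer view.

```bash
python3 - <<'E'
from h import *
w=pickle.load(open('m3.pkl','rb'));d=pickle.load(open('m3d.pkl','rb'))
a=w['img'][110:210,340:620,::-1]; cv2.imwrite('pics/m3w.png',cv2.resize(a,None,fx=2.8,fy=2.8,interpolation=cv2.INTER_CUBIC))
E
```

```text
(no output)
```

View pics/m3w.png

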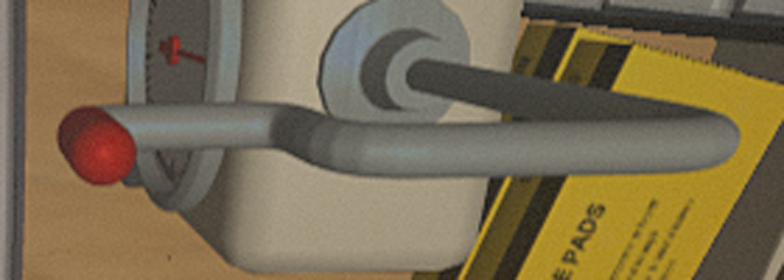

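```bash
python3 - <<'E'
from h import *
w=pickle.load(open('m3.pkl','rb'))
Z=lambda u,v:(340+u/2.8-.3,110+v/2.8-.3)
ang=lambda d:np.degrees(np.arctan2(d[1],d[0]))
tip=onplane(w,*Z(105,153),.302);cap=onplane(w,*Z(412,80),.190)
b1=onplane(w,*Z(140,127),.270);b2=onplane(w,*Z(265,126),.270);n1=onplane(w,*Z(370,150),.299);n2=onplane(w,*Z(700,141),.299)
print(tip,cap,b1,b2,n1,n2,'yaw',ang(cap-tip),ang(b2-b1),ang(n2-n1),np.hypot(*(cap-tip)[:2]))
s=status.read_state();R=toolR()
rim=s['ee_pos']+R.apply([-.041,.0725,0]); rim=rim+R.apply([0,0,-.0003])
y=np.radians(6.5);xd=np.array([np.cos(y),np.sin(y),0]);seat=tip+.022*xd;seat[2]=.275
dd=seat-rim;print('rim',rim,'seat',seat,'dtool',R.inv().apply(dd))
E
```

```text
[0.46504336 0.1007779  0.302     ] [0.58053686 0.11125177 0.19      ] [0.478848  0.1010036 0.27     ] [0.50554232 0.10390653 0.27      ] [0.51338832 0.10555387 0.299     ] [0.57216161 0.11312487 0.299     ] yaw 5.181860033434347 6.2063573589870265 7.340250885276319 0.11596745227500037
rim [0.43510068 0.08873508 0.2312447 ] seat [0.48690194 0.10326837 0.275     ] dtool [-0.00907444 -0.04381933  0.05297768]
```

I measure 53 mm to go along tool +z and 9 mm along −x. The inner top passes 17 mm above the tip.

Call:
arm_command(moves=[{"linear":[-0.003,0,0.007],"rot":[0,-0.2,0]},{"linear":[-0.003,0,0.01],"rot":[0,-0.2,0]},{"linear":[-0.003,0,0.01],"rot":[0,0,0]},{"linear":[0,0,0.01],"rot":[0,0,0]},{"linear":[0,0,0.008],"rot":[0,0,0]},{"linear":[0,0,0.003],"rot":[0,0,0]},{"linear":[0,0,0],"rot":[0,0,0]}])

```text
time_s: 7.48
ee_pos: [0.4895, 0.0642, 0.3038]
tool_rot: [-0.526, 0.528, -0.471, 0.473]
contact_force: [0.2, 0.4, -4.5]
width: 0.0225
```

```bash
python3 look.py m4; python3 - <<'E'
import cv2
a=cv2.imread('pics/m4.png')[60:260,250:450];b=cv2.imread('pics/m4d.png')[140:250,260:350]
cv2.imwrite('pics/m4z.png',cv2.hconcat([cv2.resize(a,(400,400)),cv2.resize(b,(327,400),interpolation=cv2.INTER_CUBIC)]))
E
```

```text
ee [0.488  0.0637 0.3038] F [ 0.28  0.42 -4.73] w 0.023 t 7.6333 dworld [-0.008  -0.0037 -0.0038] dtool [ 0.0028  0.0038 -0.0084] rot [ 0.13 -0.04  0.28]
[[-0.0016  0.9939]
 [-0.0052  0.1103]
 [-1.     -0.0022]]
rim est [0.4833978  0.10408337 0.23105337]
```

View pics/m4.png

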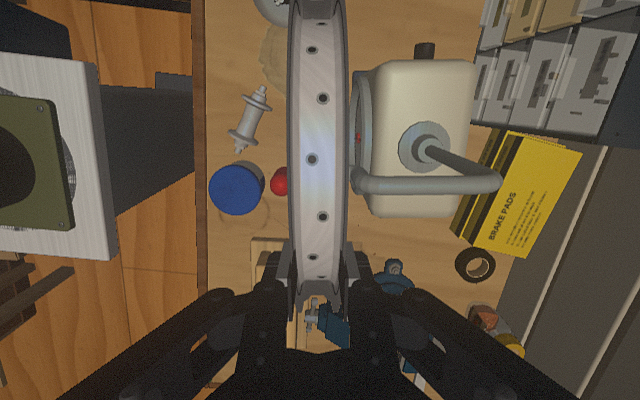

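View pics/m4z.png

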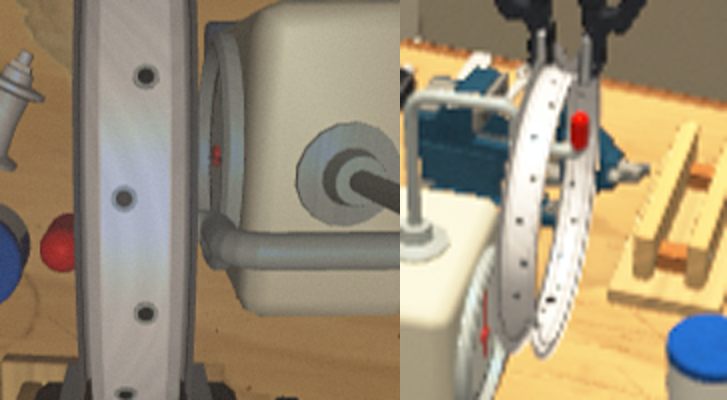

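View pics/m4sd.png

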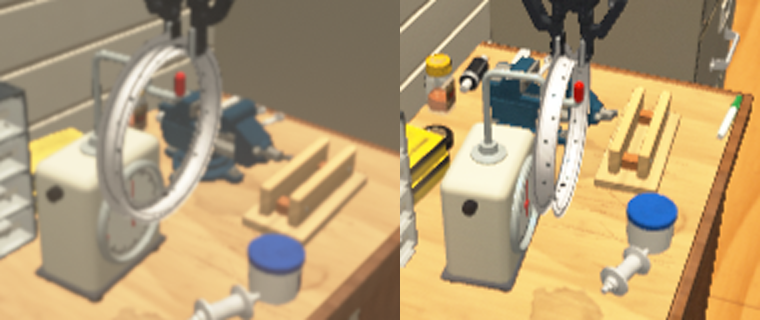

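```bash
python3 - <<'E'
from h import *
w=pickle.load(open('m4.pkl','rb'))
g=cv2.cvtColor(w['img'],cv2.COLOR_RGB2HSV)
m=((g[...,0]<6)|(g[...,0]>174))&(g[...,1]>150)&(g[...,2]>60); m[:, :262]=0; m[:,290:]=0;m[:160]=0;m[200:]=0
ys,xs=np.where(m);print(xs.min(),xs.max(),ys.min(),ys.max())
r=int(ys[xs==xs.min()].mean())
ctr=None
for z in(.294,.298): print(z,onplane(w,xs.min()-.5,r,z),onplane(w,351.5,r,z))
s=status.read_state();R=toolR();rim=s['ee_pos']+R.apply([-.041,.0725,-.0003])
yaw=np.radians(6.4);xd=np.array([np.cos(yaw),np.sin(yaw),0]);yd=np.array([-np.sin(yaw),np.cos(yaw),0])
for p in [onplane(w,xs.min()-.5,r,.297),onplane(w,351.5,181,.299)]: print('rel rim',(p-rim)@xd,(p-rim)@yd)
E
```

```text
270 286 172 195
0.294 [0.45965526 0.09872323 0.294     ] [0.50340932 0.10360338 0.294     ]
0.298 [0.46021103 0.09993447 0.298     ] [0.50280944 0.10468572 0.298     ]
rel rim -0.023376574013728793 -0.0018242393959207368
rel rim 0.019480663562588204 0.00033204263369118866
```

The rim is over the gap. The tip sleeve's outer edge is at −23 mm and the shank at +19.5 mm relative to the rim's mid-plane, so it needs about +3.5 mm along z. After that I'll lower it partway.

Call:
arm_command(moves=[{"linear":[0,0,0.0035],"rot":[0.1,0,0.2]},{"linear":[0,0,0],"rot":[0,0,0]},{"linear":[0,0.004,0],"rot":[0,0,0]},{"linear":[0,0.005,0],"rot":[0,0,0]},{"linear":[0,0.005,0],"rot":[0,0,0]},{"linear":[0,0.003,0],"rot":[0,0,0]},{"linear":[0,0,0],"rot":[0,0,0]}])

```text
time_s: 8.22
ee_pos: [0.4898, 0.063, 0.2849]
tool_rot: [-0.526, 0.528, -0.472, 0.472]
contact_force: [0.6, -0.4, -4.5]
width: 0.0221
```

```bash
cat > chk.py <<'E'
from h import *
import sys
n=sys.argv[1]
F=[];P=[]
w=cam('wrist',n)
for i in range(4):
    s=status.read_state();F.append(s['contact_force']);P.append(s['ee_pos']); vision.read_camera('wrist')
d=cam('side',n+'d')
print('F',np.mean(F,0).round(2),'P',np.mean(P,0).round(4),P[0].round(4),'t',s['time_s'],'w',s['width'])
g=cv2.cvtColor(w['img'],cv2.COLOR_RGB2HSV)
m=((g[...,0]<6)|(g[...,0]>174))&(g[...,1]>150)&(g[...,2]>60); m[:, :255]=0; m[:,292:]=0;m[:150]=0;m[210:]=0
ys,xs=np.where(m)
R=toolR(s);rim=s['ee_pos']+R.apply([-.041,.0725,-.0003]);print('rim',rim.round(4),R.as_matrix()[:,1:].round(3).tolist())
if len(xs):
    yaw=np.radians(6.4);xd=np.array([np.cos(yaw),np.sin(yaw),0]);r=int(ys[xs==xs.min()].mean());print('red',xs.min(),r,'rel',(onplane(w,xs.min()-.5,r,.297)-rim)@xd)
a=cv2.imread(f'pics/{n}.png')[60:260,250:450];b=cv2.imread(f'pics/{n}d.png')[140:250,260:350]
cv2.imwrite(f'pics/{n}z.png',cv2.hconcat([cv2.resize(a,(400,400)),cv2.resize(b,(327,400),interpolation=cv2.INTER_CUBIC)]))
E
python3 chk.py m5
```

```text
F [ 0.29 -0.22 -4.71] P [0.4902 0.0632 0.2855] [0.4898 0.063  0.2851] t 8.4167 w 0.022307924836705406
rim [0.4857 0.1039 0.2133] [[-0.0, 0.994], [-0.002, 0.11], [-1.0, -0.0]]
red 263 192 rel -0.02598695959641502
```

View pics/m5z.png

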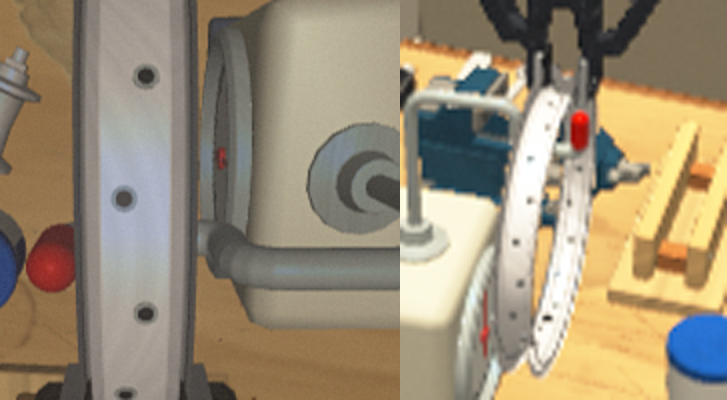

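Both sides are clear. I'll nudge +1.5 mm and carry on down to ~8 mm above the expected contact.

Call:
arm_command(moves=[{"linear":[0,0,0.0015],"rot":[0,0,0]},{"linear":[0,0.003,0],"rot":[0,0,0]},{"linear":[0,0.004,0],"rot":[0,0,0]},{"linear":[0,0.004,0],"rot":[0,0,0]},{"linear":[0,0.003,0],"rot":[0,0,0]},{"linear":[0,0.002,0],"rot":[0,0,0]},{"linear":[0,0,0],"rot":[0,0,0]}])

```text
time_s: 9.1
ee_pos: [0.4926, 0.0636, 0.2686]
tool_rot: [-0.526, 0.527, -0.471, 0.473]
contact_force: [-0.4, -0.5, -3.7]
width: 0.0223
```

```bash
python3 chk.py m6
```

```text
F [ 0.14 -0.04 -3.81] P [0.4929 0.0637 0.2691] [0.4926 0.0636 0.2688] t 9.3 w 0.022267746207232274
rim [0.4885 0.1044 0.1968] [[0.003, 0.994], [-0.002, 0.11], [-1.0, 0.002]]
red 255 201 rel -0.02627360702999384
```

View pics/m6z.png

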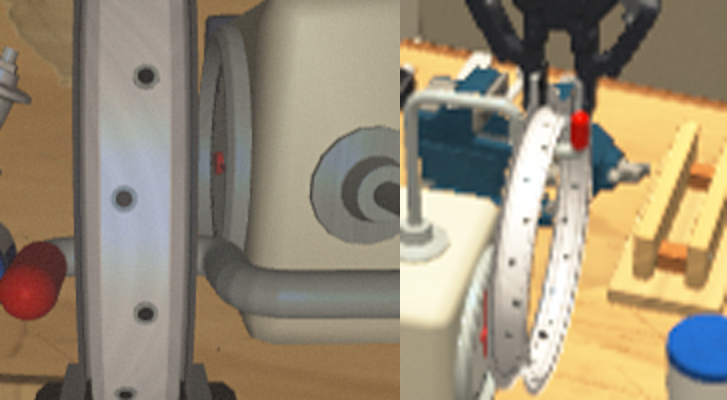

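The rim is centred in the gap, about 3 mm clear of the sleeve and 4–5 mm clear of the shank. Now a slow descent of ~1 mm per row.

Call:
arm_command(moves=[{"linear":[0,0.001,0],"rot":[0,0,0]},{"linear":[0,0.001,0],"rot":[0,0,0]},{"linear":[0,0.001,0],"rot":[0,0,0]},{"linear":[0,0.001,0],"rot":[0,0,0]},{"linear":[0,0.001,0],"rot":[0,0,0]},{"linear":[0,0.001,0],"rot":[0,0,0]},{"linear":[0,0.001,0],"rot":[0,0,0]},{"linear":[0,0.001,0],"rot":[0,0,0]}])

```text
time_s: 10.07
ee_pos: [0.4935, 0.0639, 0.2612]
tool_rot: [0.527, -0.526, 0.47, -0.473]
contact_force: [-0.6, 0.1, -4.3]
width: 0.0225
```

```bash
python3 chk.py m7
```

```text
F [-0.26  0.15 -4.02] P [0.4935 0.0638 0.2612] [0.4934 0.0638 0.261 ] t 10.2667 w 0.02232849481565291
rim [0.4891 0.1045 0.1888] [[0.004, 0.994], [-0.002, 0.109], [-1.0, 0.004]]
red 255 202 rel -0.02430207371888979
```

View pics/m7z.png

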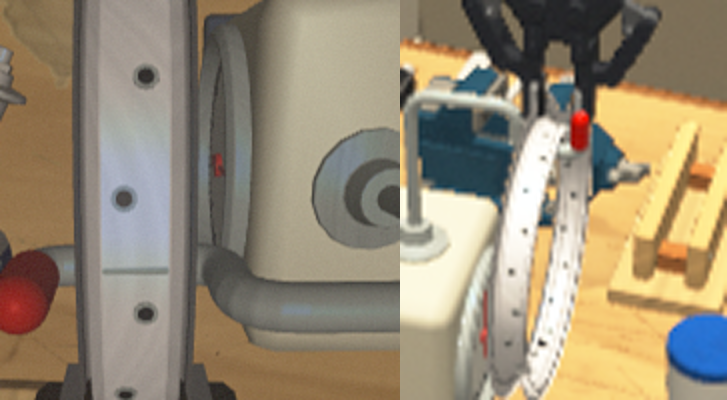

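The bar's crest is just showing at (318,195), and the force is still close to the full weight, so contact is about to happen. I'll go on gently.

Call:
arm_command(moves=[{"linear":[0,0.001,0],"rot":[0,0,0]},{"linear":[0,0.001,0],"rot":[0,0,0]},{"linear":[0,0.001,0],"rot":[0.1,0,0]},{"linear":[0,0.001,0],"rot":[0,0,0]},{"linear":[0,0.001,0],"rot":[0,0,0]},{"linear":[0,0.001,0],"rot":[0,0,0]},{"linear":[0,0,0],"rot":[0,0,0]}])

```text
time_s: 10.95
ee_pos: [0.4938, 0.064, 0.2552]
tool_rot: [0.528, -0.525, 0.47, -0.474]
contact_force: [-0.2, -0.6, -3.4]
width: 0.0223
```

```bash
python3 chk.py m8
```

```text
F [-0.5  -0.1  -3.34] P [0.4938 0.064  0.2554] [0.4939 0.064  0.2553] t 11.15 w 0.02253408162165855
rim [0.4896 0.1046 0.1828] [[0.007, 0.994], [-0.001, 0.109], [-1.0, 0.007]]
red 255 201 rel -0.02324382845614842
```

View pics/m8z.png

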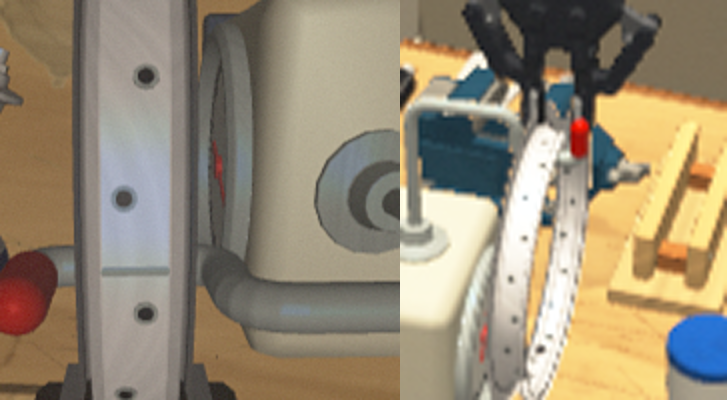

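The hook is sinking with the rim: the tip is lower in the side view, the needle has turned, and the load is falling. About 20 mm remains.

Call:
arm_command(moves=[{"linear":[0,0.001,0],"rot":[-0.2,0,0]},{"linear":[0,0.001,0],"rot":[-0.1,0,0]},{"linear":[0,0.001,0],"rot":[0,0,0]},{"linear":[0,0.001,0],"rot":[0,0,0]},{"linear":[0,0.001,0],"rot":[0,0,0]},{"linear":[0,0.001,0],"rot":[0,0,0]},{"linear":[0,0.001,0],"rot":[0,0,0]},{"linear":[0,0.001,0],"rot":[0,0,0]}])

```text
time_s: 11.92
ee_pos: [0.4938, 0.064, 0.247]
tool_rot: [-0.526, 0.527, -0.471, 0.473]
contact_force: [-1.7, -1.3, -1.4]
width: 0.0226
```

```bash
python3 chk.py m9
```

```text
F [-0.7  -0.26 -1.36] P [0.4938 0.064  0.247 ] [0.4938 0.064  0.2469] t 12.1167 w 0.022291440663637717
rim [0.4891 0.1046 0.1745] [[0.002, 0.994], [-0.002, 0.109], [-1.0, 0.001]]
red 255 201 rel -0.020747912259861265
```

```bash
cat > avg.py <<'E'
from h import *
F=[];P=[];M=[]
for i in range(16):
    vision.read_camera('wrist');s=status.read_state();F.append(s['contact_force']);P.append(s['ee_pos']);M.append(s['ft_torque'])
print('F',np.mean(F,0).round(3),'se',(np.std(F,0)/4).round(2),'M',np.mean(M,0).round(3),'P',np.mean(P,0).round(4),'t',s['time_s'])
E
python3 avg.py
```

```text
F [-0.803 -0.476 -1.716] se [0.1  0.1  0.13] M [-0.146  0.145  0.035] P [0.4938 0.064  0.2471] t 13.0167
```

View pics/m9z.png

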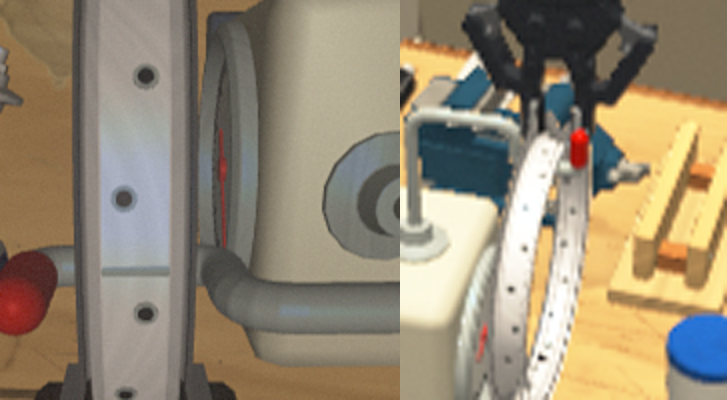

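The force is −1.7 N, so ~10 mm remains. There is a slight lateral load of −0.8 N towards −x, so I'll ease 1 mm along −z while lowering.

Call:
arm_command(moves=[{"linear":[0,0.001,-0.0005],"rot":[0,0,0]},{"linear":[0,0.001,-0.0005],"rot":[0,0,0]},{"linear":[0,0.001,0],"rot":[0,0,0]},{"linear":[0,0.001,0],"rot":[0,0,0]},{"linear":[0,0.001,0],"rot":[0,0,0]},{"linear":[0,0.001,0],"rot":[0,0,0]},{"linear":[0,0,0],"rot":[0,0,0]}])

```text
time_s: 13.6
ee_pos: [0.4938, 0.064, 0.241]
tool_rot: [0.527, -0.526, 0.471, -0.473]
contact_force: [0.0, -1.0, -0.7]
width: 0.0223
```

```bash
python3 avg.py; python3 chk.py m10
```

```text
F [-0.626 -0.584 -0.523] se [0.1  0.1  0.14] M [-0.139  0.095  0.026] P [0.4938 0.064  0.2411] t 14.4
F [-0.31 -1.07 -1.13] P [0.4938 0.064  0.2411] [0.4938 0.064  0.2411] t 14.6 w 0.022347025967707965
rim [0.4893 0.1046 0.1685] [[0.004, 0.994], [-0.001, 0.109], [-1.0, 0.004]]
red 255 201 rel -0.019717185467993517
```

View pics/m10z.png

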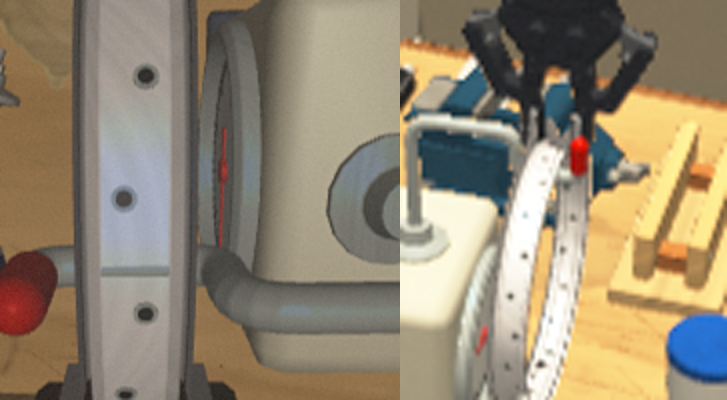

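```bash
cat > sink.py <<'E'
from h import *
import sys
def red(c,roi):
    g=cv2.cvtColor(c['img'],cv2.COLOR_RGB2HSV);m=(((g[...,0]<7)|(g[...,0]>172))&(g[...,1]>140)&(g[...,2]>90));k=np.zeros_like(m);k[roi]=m[roi];ys,xs=np.where(k);return xs.mean(),ys.mean(),ys.min(),ys.max(),len(xs)
roi=np.s_[160:205,300:320]
p0=np.array([.468,.0965,.29])
for n in sys.argv[1:]:
    c=pickle.load(open(n+'.pkl','rb'));r=red(c,roi);k=proj(c,p0)[1]-proj(c,p0+[0,0,.01])[1]
    print(n,np.round(r,2),'px/10mm',round(k,3))
E
python3 sink.py side0 m5d m6d m7d m8d m9d m10d
```

```text
side0 [308.94 175.18 170.   180.    49.  ] px/10mm 3.527
m5d [309.  175.5 171.  180.   46. ] px/10mm 3.527
m6d [309.02 175.1  170.   180.    50.  ] px/10mm 3.527
m7d [309.06 175.29 170.   180.    48.  ] px/10mm 3.527
m8d [309.02 177.2  172.   182.    49.  ] px/10mm 3.527
m9d [308.94 180.1  175.   185.    48.  ] px/10mm 3.527
m10d [308.94 182.21 177.   187.    47.  ] px/10mm 3.527
```

The red-tip centroid gives a precise sink reading: 19.7 mm now, with contact at TCP z=0.2608. That is 3.35 N of spring force, so roughly 5–7 mm remains.

Call:
arm_command(moves=[{"linear":[0,0.001,-0.001],"rot":[-0.1,0,0]},{"linear":[0,0.001,-0.001],"rot":[-0.1,0,0]},{"linear":[0,0.001,0],"rot":[0,0,0]},{"linear":[0,0.001,0],"rot":[0,0,0]},{"linear":[0,0,0],"rot":[0,0,0]}])

```text
time_s: 15.12
ee_pos: [0.4937, 0.064, 0.2374]
tool_rot: [0.527, -0.525, 0.471, -0.474]
contact_force: [0.7, -0.2, 0.2]
width: 0.0219
```

```bash
python3 avg.py; python3 avg.py; python3 chk.py m11; python3 sink.py m11d
```

```text
F [ 0.306 -0.549 -0.336] se [0.11 0.11 0.11] M [-0.158 -0.053 -0.026] P [0.4937 0.064  0.2376] t 15.9167
F [-0.022 -0.523 -0.057] se [0.09 0.14 0.15] M [-0.148 -0.058 -0.004] P [0.4937 0.064  0.2375] t 16.7167
F [ 0.09 -0.89  0.02] P [0.4937 0.064  0.2375] [0.4937 0.064  0.2375] t 16.9167 w 0.022337525859071596
rim [0.4893 0.1047 0.165 ] [[0.004, 0.994], [-0.001, 0.108], [-1.0, 0.004]]
red 255 201 rel -0.018972722019911077
m11d [308.91 183.52 179.   188.    46.  ] px/10mm 3.527
```

View pics/m11.png

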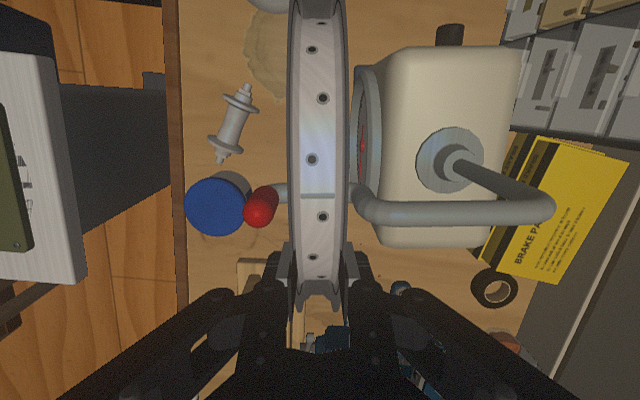

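The sink is 23.4 mm by both measures. The remaining hand load, corrected for the baseline, is ~0.35 N (~2 mm). I'll lower ~2 mm more and check again.

Call:
arm_command(moves=[{"linear":[0,0.0012,0],"rot":[-0.1,0,0]},{"linear":[0,0.0012,0],"rot":[-0.1,0,0]},{"linear":[0,0,0],"rot":[0,0,0]}], force=20)

```text
time_s: 17.27
ee_pos: [0.4937, 0.064, 0.235]
tool_rot: [-0.526, 0.526, -0.472, 0.473]
contact_force: [0.1, -1.2, -0.7]
width: 0.0226
```

```bash
python3 avg.py; python3 avg.py;python3 avg.py; python3 chk.py m12; python3 sink.py m12d
```

```text
F [ 0.199 -0.629  0.288] se [0.1  0.11 0.1 ] M [-0.128 -0.02  -0.011] P [0.4936 0.064  0.2352] t 18.0667
F [ 0.059 -0.618  0.282] se [0.09 0.11 0.12] M [-0.142 -0.03  -0.002] P [0.4936 0.064  0.2352] t 18.8667
F [ 0.063 -0.61   0.474] se [0.11 0.12 0.09] M [-0.133 -0.018  0.008] P [0.4936 0.064  0.2352] t 19.6667
F [-0.33 -0.69  0.33] P [0.4936 0.064  0.2352] [0.4936 0.064  0.2352] t 19.8667 w 0.022452640774880985
rim [0.489  0.1047 0.1627] [[0.001, 0.994], [-0.001, 0.108], [-1.0, 0.001]]
red 255 203 rel -0.01805303368224057
m12d [308.94 184.21 179.   189.    47.  ] px/10mm 3.527
```

The load is now balanced: Fz=+0.35 N against a baseline of about +0.2, and the sink is ~25.5 mm. A small sideways force of −0.6 N remains, so I'll relieve it by 1 mm along tool +x.

Call:
arm_command(moves=[{"linear":[0.0012,0,0],"rot":[0,0,0]},{"linear":[0,0,0],"rot":[0,0,0]}])

```text
time_s: 20.13
ee_pos: [0.4937, 0.0638, 0.2353]
tool_rot: [0.527, -0.526, 0.472, -0.472]
contact_force: [-0.4, -1.3, 0.8]
width: 0.0226
```

```bash
python3 avg.py; python3 avg.py
```

```text
F [-0.189 -0.231  0.177] se [0.09 0.11 0.12] M [-0.032  0.002 -0.009] P [0.4937 0.0638 0.2353] t 20.9333
F [-0.064 -0.477  0.225] se [0.14 0.13 0.11] M [-0.047 -0.003 -0.004] P [0.4937 0.0638 0.2353] t 21.7333
```

All forces and moments are close to zero. Releasing in small steps.

Call:
arm_command(moves=[{"linear":[0,0,0],"rot":[0,0,0]},{"linear":[0,0,0],"rot":[0,0,0]}], gripper=0.0235)

```text
time_s: 21.9
ee_pos: [0.4937, 0.0638, 0.2353]
tool_rot: [0.527, -0.526, 0.472, -0.472]
contact_force: [0.1, -0.2, 0.8]
width: 0.0236
```

Call:
arm_command(moves=[{"linear":[0,0,0],"rot":[0,0,0]},{"linear":[0,0,0],"rot":[0,0,0]}], gripper=0.025)

```text
time_s: 22.07
ee_pos: [0.4937, 0.064, 0.2353]
tool_rot: [0.527, -0.526, 0.472, -0.472]
contact_force: [0.2, 0.5, -0.8]
width: 0.0248
```

Call:
arm_command(moves=[{"linear":[0,0,0],"rot":[0,0,0]},{"linear":[0,0,0],"rot":[0,0,0]}], gripper=0.027)

```text
time_s: 22.23
ee_pos: [0.4937, 0.0642, 0.2353]
tool_rot: [0.527, -0.526, 0.472, -0.472]
contact_force: [0.5, -0.5, -0.0]
width: 0.0272
```

Call:
arm_command(moves=[{"linear":[0,0,0],"rot":[0,0,0]},{"linear":[0,0,0],"rot":[0,0,0]}], gripper=0.031)

```text
time_s: 22.4
ee_pos: [0.4938, 0.0643, 0.2353]
tool_rot: [0.527, -0.526, 0.472, -0.472]
contact_force: [0.0, 0.5, -0.6]
width: 0.031
```

```bash
python3 avg.py; python3 chk.py m13; python3 sink.py m13d
```

```text
F [ 0.161  0.096 -0.03 ] se [0.12 0.1  0.1 ] M [0.012 0.001 0.003] P [0.4938 0.0642 0.2353] t 23.2
F [ 0.26 -0.21 -0.05] P [0.4938 0.0642 0.2353] [0.4938 0.0642 0.2353] t 23.4 w 0.030543040686685292
rim [0.4891 0.105  0.1628] [[0.001, 0.994], [0.001, 0.109], [-1.0, 0.001]]
red 255 204 rel -0.01815630911857875
m13d [308.83 183.8  179.   189.    46.  ] px/10mm 3.527
```

View pics/m13.png

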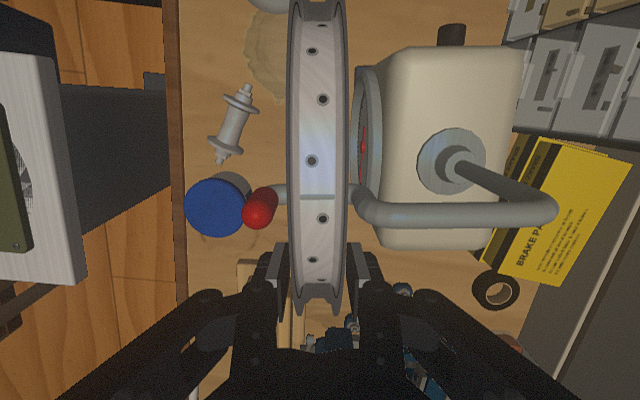

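The rim hangs on its own: the force is ≈0, and the hook moved only ~1 mm on release. I'll open wider and withdraw straight up.

Call:
arm_command(moves=[{"linear":[0,0,0],"rot":[0,0,0]},{"linear":[0,0,0],"rot":[0,0,0]},{"linear":[0,0,0],"rot":[0,0,0]}], gripper=0.046)

```text
time_s: 23.75
ee_pos: [0.4938, 0.0642, 0.2353]
tool_rot: [0.527, -0.526, 0.472, -0.472]
contact_force: [0.8, -0.2, 0.2]
width: 0.0458
```

```bash
python3 chk.py m14; python3 sink.py m14d
```

```text
F [ 0.05 -0.01 -0.26] P [0.4938 0.0642 0.2353] [0.4938 0.0642 0.2353] t 23.95 w 0.04612957926748099
rim [0.4891 0.105  0.1628] [[0.001, 0.994], [0.001, 0.109], [-1.0, 0.001]]
red 255 203 rel -0.018156318472703794
m14d [308.87 183.85 179.   189.    47.  ] px/10mm 3.527
```

View pics/m14.png

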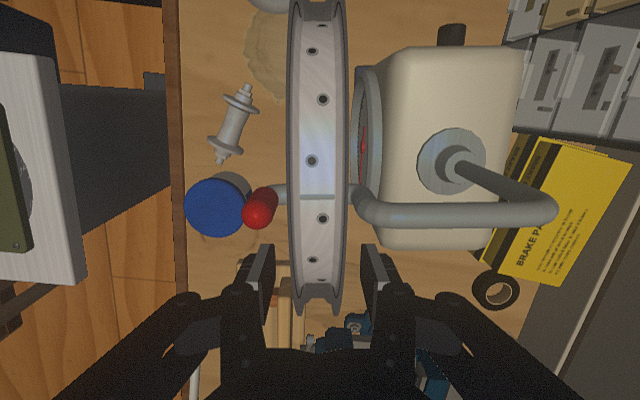

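The pads are clear on both sides (columns ~270 and 370, against the rim at 287–349). Now straight up.

Call:
arm_command(moves=[{"linear":[0,-0.005,0],"rot":[0,0,0]},{"linear":[0,-0.01,0],"rot":[0,0,0]},{"linear":[0,-0.015,0],"rot":[0,0,0]},{"linear":[0,-0.02,0],"rot":[0,0,0]},{"linear":[0,-0.025,0],"rot":[0,0,0]},{"linear":[0,-0.025,0],"rot":[0,0,0]},{"linear":[0,-0.02,0],"rot":[0,0,0]},{"linear":[0,-0.01,0],"rot":[0,0,0]}])

```text
time_s: 24.72
ee_pos: [0.4911, 0.0639, 0.3704]
tool_rot: [-0.526, 0.529, -0.473, 0.47]
contact_force: [-0.2, -0.4, -0.0]
width: 0.0459
```

```bash
python3 avg.py; python3 look.py e1; python3 sink.py e1d
```

```text
F [-0.026  0.037  0.093] se [0.13 0.09 0.22] M [ 0.011 -0.024  0.005] P [0.4902 0.0633 0.3675] t 25.5167
ee [0.4903 0.0633 0.3675] F [ 0.41 -0.2   1.  ] w 0.0458 t 25.6667 dworld [-0.0103 -0.0033 -0.0675] dtool [ 0.0022  0.0676 -0.0099] rot [ 0.61 -0.   -0.03]
[[-1.070e-02  9.938e-01]
 [-7.000e-04  1.110e-01]
 [-9.999e-01 -1.070e-02]]
rim est [0.48499303 0.1039844  0.29504949]
e1d [308.83 183.93 179.   189.    46.  ] px/10mm 3.527
```

View pics/e1sd.png

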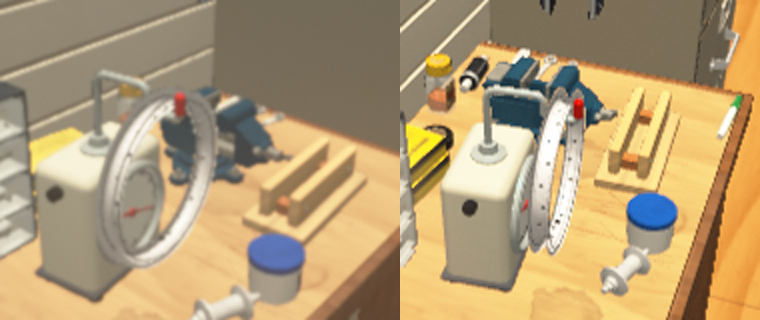

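View pics/e1.png

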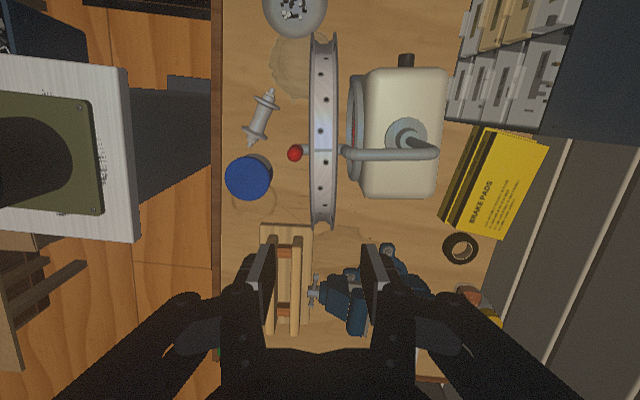

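```bash
python3 - <<'E'
from h import *
a=pickle.load(open('m12d.pkl','rb'))['img'];e=pickle.load(open('e1d.pkl','rb'))['img']
n=[cam('side','e2d')['img'] if i==0 else vision.read_camera('side')['img'] for i in range(8)]
A=cv2.cvtColor(a,cv2.COLOR_RGB2GRAY)
def sh(x,y,roi): 
    return [np.round(v,2) for v in cv2.phaseCorrelate(np.float32(cv2.cvtColor(x,cv2.COLOR_RGB2GRAY)[roi]),np.float32(cv2.cvtColor(y,cv2.COLOR_RGB2GRAY)[roi]))]
for nm,roi in {'upper':np.s_[185:215,280:315],'lower':np.s_[215:262,278:312]}.items():
    print(nm,'held->hung',sh(a,e,roi),'hung->+.',sh(e,n[0],roi),sh(n[0],n[-1],roi))
s0=pickle.load(open('scene0.pkl','rb'))['img'];s1=cam('scene','e2s')['img']
for nm,roi in {'tub':np.s_[255:292,350:385],'hub':np.s_[282:308,322:362],'dish':np.s_[310:350,255:305],'bottle':np.s_[285:310,180:208]}.items(): print(nm,sh(s0,s1,roi))
c=lambda x:cv2.resize(x[150:270,240:340,::-1],(370,444),interpolation=cv2.INTER_CUBIC)
cv2.imwrite('pics/cmp.png',np.hstack([c(a),c(n[-1])])); print(status.read_state()['time_s'])
E
python3 sink.py e2d
```

```text
upper held->hung [array([ 0.1 , -0.18]), np.float64(0.97)] hung->+. [array([-0.01,  0.01]), np.float64(1.0)] [array([0.02, 0.  ]), np.float64(1.0)]
lower held->hung [array([ 0.02, -0.45]), np.float64(1.04)] hung->+. [array([ 0.02, -0.  ]), np.float64(1.0)] [array([-0.01,  0.  ]), np.float64(1.0)]
tub [array([0.01, 0.02]), np.float64(1.0)]
hub [array([0.04, 0.52]), np.float64(0.99)]
dish [array([ 0.01, -0.05]), np.float64(0.98)]
bottle [array([-0.02,  0.52]), np.float64(0.98)]
26.1167
e2d [308.78 183.89 179.   189.    45.  ] px/10mm 3.527
```

View pics/cmp.png

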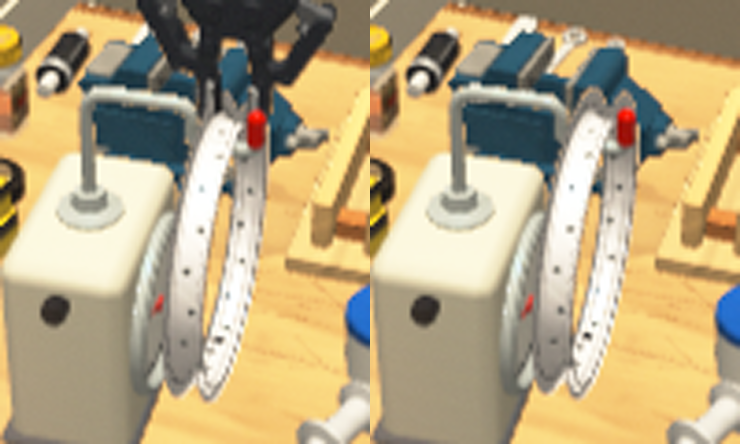

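The hung rim matches the held, plumb pose to within half a pixel. It is motionless, and the bystanders are unmoved to within half a pixel. I'm handing in.

```bash
python3 -c "
from cell import bot
print(bot.job_done())"
```

```text
the job is handed in; nothing more can be done
None
```

I lifted the rim out of its stand, passed it over the hook tip and let it down at about 12 mm/s until the scale carried it. I then released it in small steps, withdrew straight up and handed the job in at about 26 s.

**Last checks:**
- **Hook:** it hangs steady at about 24.5 mm, which makes the rim roughly 4.2 N (0.42 kg). It rose about 1 mm on release. The hook's speed was not measured directly.
- **Rim:** no measurable motion between pictures. In the side view it kept the plumb, square pose it had in the gripper to within half a pixel. I compared pictures rather than measuring its angle.
- **Robot:** the gripper is clear, with hand force at about zero.
- **Bystanders:** the tub and dish show no movement. The hub and bottle each gave a shift of about 0.5 pixel, which I took as image noise because nothing went near them.

**Disagreements:**
- **Tip position:** the fixed cameras and the wrist camera placed the tip about 5 mm apart. I used the wrist camera, because it sees the rim and hook together.
- **Weight:** the wrist force while lifting gave about 4.5 N, slightly more than the scale's 4.2 N.
- **Cabinet:** early on I mixed up two tool axes and the gripper passed closer to the cabinet than planned. The force readings showed no contact.

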